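# Put the pliers and screwdriver back in the sloped shadow-foam tray and shut its cover

### The arm

A 6-joint arm with a two-finger parallel gripper is mounted at the origin on a cart in front of the work surface, level with it; the furniture and walls round the work are solid. World frame = base frame: x ahead of the robot, y to its left, z up, the work surface at z = 0. Lengths are in m, angles in rad, forces in N, time in s.
With the tool pointing down it reaches from about 0.225 to 0.875 m from the base axis. Payload 3.4 kg.
Tool frame: the origin (TCP) lies on the mounting face of the last link; the fingertips stand 173 mm ahead of it and the grasp point (between the pads) lies 155 mm ahead of it; z points along the fingers, y is the line along which they close (so a half turn about z gives the same grasp; the last joint's range is limited). The gripper opens to 85 mm and grips with 20 to 120 N. Pads are 22 mm wide; open, the fingers measure 114 mm over their backs; the gripper's body (76 mm by 85 mm) begins 54 mm behind the grasp point. The pads swing forward as they close: fully open they stand 13 mm farther back than shut.
Start: joints at [-1.384, 0.276, 1.505, -0, 1.361, -0.121], TCP at [0.174, -0.548, 0.405] pointing down, gripper open.
Joint ranges: [-2.89, 2.89], [-0.75, 2.08], [0.22, 2.7], [-1.18, 4.32], [0.11, 2.71], [-2.7, 2.7]. Speed limits (rad/s): [2.57, 2.57, 3.14, 3.14, 3.14, 3.14].

### API

Orientations are given as a unit quaternion [w, x, y, z].
In Python, from rig import manip gives the robot as it stands.
- The arm moves only by the tool carry_out, never from a script. Its arguments are lists of equal length, an entry for each row: "linear": the shift along the world's x, y, z each as a share of 500 mm, from -1 to 1, a list of three; "angular": the turn, a rotation vector about the world's x, y, z each as a share of 0.08 rad, from -1 to 1, a list of three; "hand": the opening, from 0 (shut) to 1 (fully open). In form: {"linear": [[x, y, z], ...], "angular": [[rx, ry, rz], ...], "hand": [hand, ...]}. A call has 1 to 8 rows; each row shifts and turns the commanded pose from where the row before left it; what a row does not reach is not made up. A row lasts 1/12 s, in which the tool goes at most 41.7 mm and 7.16 degrees, less where a joint would pass 70% of its speed; a pose out of reach is approached as far as the arm can. A call with a number of a shift or a turn outside -1 to 1 is refused whole. A call with a gripper value outside its range is refused whole. The fingers move at their own pace and stop on an object; "force" is the grip in N (left out, the last holds). Time passes only in rows, so rows that do not move let the fingers close. It gives the time, the measured TCP pose, the force, the opening and the grip force at its end, in the units of the state.
- manip.get_state(): the state, without advancing time (a new reading comes with each control period).
- manip.get_image(name): name is "side" or "top"; returns the picture (400x640x3 uint8, red, green, blue); there is no depth.
- manip.camera_params(name): a dict with "fx", "fy", "cx", "cy" (pixels), "view" (4x4, takes a point from world to camera coordinates). Camera axes: x right, y down, z forward; pixel columns grow to the right and rows downward; lengths in m; the calibration is good to about 2 mm. A picture is of the moment at which its call begins. camera_params takes no time and is no camera call.
- manip.sign_off(): hands the job in; it is judged then, once.
The state is a dict: "clock": time; "qpos": joint angles; "qd": joint speeds; "effort": joint torques, N m; "position": TCP position; "ee_rot": TCP orientation; "contact_force": force on the tool from outside, world axes, zero at the start; "moment": the same for the moment, N m; "width": finger opening in m; "gripper_force": force on a finger pad.
Only numpy, scipy, OpenCV 4.12 (cv2) and the standard library are available. Lean on these libraries where they do the work, as an engineer would, in place of code of your own. Each camera call takes 0.05 s, during which the arm holds its last target. There are 200 camera calls.

### The job

The groover is about to throw dust, so get the sloped tool tray ready: lay the blue-handled pliers and the small screwdriver with the dark red handle flat in their own empty cut-outs in the foam, jaws and blade pointing up the slope like the tools already there, setting each one right down on the bottom of its cut-out before you let go, not dropping it. Then lower the tray's clear cover gently until it is fully shut over them. Leave the other things on the worktop where they are.

Things in the scene. Friction and masses are not known exactly. Their poses are not given: they have to be found in the camera images.
- tool_tray: Fixed tray on a grey wedge stand, 228 mm wide (y), 185 mm deep (x), rising 30 degrees to the back: black foam 12 mm thick on a yellow floor; four cut-outs, left to right: steel pliers (home, fixed), blue pliers (empty), screwdriver (empty), tweezers (home, fixed); rims 17 mm above the floor. Origin: on the worktop, 60 mm below channel. x level to the back, y left
- pliers_pocket (a point): Where the blue pliers' origin belongs, on the yellow floor, 4 mm downhill of channel, 60 mm right of the steel pliers. Its axes: x up the slope (30 degrees above the horizontal), y across to the tray's left, z square off the slope. The cut-out is 47 mm wide for the handles below the channel, 30 mm for the jaws above it, 12 mm deep, 142 mm long (3 mm play at each end).
- pliers_pocket_top (a point): Where pliers_jaws belongs: on the floor of the same cut-out, 64 mm up the slope from pliers_pocket; same axes.
- driver_pocket (a point): Where the screwdriver's origin belongs, on the yellow floor, 40 mm uphill of channel's line, 52 mm right of the pliers' cut-out, 44 mm left of the tweezers. Its axes: x up the slope (30 degrees above the horizontal), y across to the tray's left, z square off the slope. Handle in the channel, blade in the narrow cut-out: 17 mm wide, 12 mm deep, 22 to 102 mm uphill of the channel's middle.
- driver_pocket_top (a point): Where driver_tip belongs: on the floor of the narrow cut-out, 58 mm up the slope from driver_pocket; same axes.
- channel (a point): On the yellow floor in the middle of the finger channel: a trough 44 mm wide (22 mm either side of this point along the slope), as deep as the cut-outs, straight across the tray, in which fingers can straddle the tools. Its axes: x up the slope (30 degrees above the horizontal), y across to the tray's left, z square off the slope.
- blue_pliers: Loose optician's pliers lying flat, bare jaws, two blue handles, 136 mm long (x), 40 mm over the handle ends, 11 mm thick, 85 g. Origin: middle of the underside. x points to the jaws, z up. To be gripped across both limbs about 4 mm from the origin towards the jaws, where they are 24 mm wide.
- pliers_jaws (a point): Point on the underside of the blue pliers near the jaw tips, 64 mm along x from the origin.
- screwdriver: Loose small screwdriver lying flat, thin steel blade, dark red handle with a pale end cap, 119 mm long (y), 12 mm wide, 10 mm thick, 20 g. Origin: middle of the underside. y points to the blade tip, z up. The handle is the last 37 mm at the -y end: to be gripped across it, 40 mm from the origin towards -y.
- driver_tip (a point): Point on the underside of the screwdriver near the blade tip, 58 mm along y from the origin.
- cover (a joint): Opening angle of the clear cover with its aluminium frame (rad): 0 shut, parallel to the slope; 1.57 standing square off the slope, thus leaning 30 degrees over the tray. Its hinge is stiff: it stays where it is left.
- cover_hinge (a point): Middle of the cover's hinge line along the top of the tray, 118 mm uphill of channel and 20 mm off the floor plane. Its axes: x up the slope (30 degrees above the horizontal), y across to the tray's left, z square off the slope. The cover turns about y: from here down the slope (-x) when shut, towards +z at 1.57 rad.
- cover_edge (a point): Middle of the cover's free edge, 207 mm from the hinge line. The cover is 224 mm wide and 5 mm thick; a black tab 70 mm wide stands out 18 mm beyond this edge.
- black_cup: Bystander: black cup, 73 mm across, 58 mm high; origin under its middle.
- lens_blank: Bystander: clear round lens blank, 66 mm across, 9 mm thick, lying flat; origin under its middle.
- lens_spray: Bystander: dark grey pump spray bottle, 37 mm across, 130 mm high; origin under its middle.
Mind the look-alikes: they are no part of the job. There is more than one size of the blue_pliers; the job needs the largest.

How it is judged:
On the way, in this order (a step that is already met when the one before it is completed fails the run):
1. both tools lie in their own cut-outs, flat on the floor, working ends up the slope, with the cover still open (distance between blue_pliers and pliers_pocket below 0.008 m and distance between pliers_jaws and pliers_pocket_top below 0.01 m and angle between the z axis of blue_pliers and the z axis of pliers_pocket, either way round below 0.12 rad and distance between screwdriver and driver_pocket below 0.008 m and distance between driver_tip and driver_pocket_top below 0.01 m and angle between the z axis of screwdriver and the z axis of driver_pocket, either way round below 0.2 rad and value of joint cover above 0.5 rad), for 0.2 s.
2. the cover is shut over them (distance between blue_pliers and pliers_pocket below 0.008 m and distance between pliers_jaws and pliers_pocket_top below 0.01 m and angle between the z axis of blue_pliers and the z axis of pliers_pocket, either way round below 0.12 rad and distance between screwdriver and driver_pocket below 0.008 m and distance between driver_tip and driver_pocket_top below 0.01 m and angle between the z axis of screwdriver and the z axis of driver_pocket, either way round below 0.2 rad and value of joint cover below 0.06 rad), for 0.2 s.
At the end, for the whole second after the job is handed in: Pliers and screwdriver rest in their own cut-outs, origins within 8 mm and jaws or blade tip within 10 mm of their places, flat on the sloped floor (pliers within 0.12 rad, screwdriver 0.2 rad), and the cover is shut to within 0.06 rad, all at rest (all of step 2 and linear speed of each of blue_pliers, screwdriver below 0.02 m/s); the robot touches nothing.
It fails at once if the blue pliers or the screwdriver is dropped (faster than 0.35 m/s while no finger touches it) ((linear speed of blue_pliers above 0.35 m/s and contact force between blue_pliers and the fingers below 0.02 N) or (linear speed of screwdriver above 0.35 m/s and contact force between screwdriver and the fingers below 0.02 N)).
It fails at once if the cover is slammed (closing faster than 3 rad/s) (velocity of joint cover below -3 rad/s).
It fails at once if the black cup, the lens blank or the spray bottle is pushed more than 30 mm from its place (distance of any of black_cup, lens_blank, lens_spray from where it was at the start of the episode above 0.03 m).
It also fails if it takes over 70 s, if anything falls off the work surface, if the arm or the gripper's body presses on something with over 40 N, if the wrist force passes 120 N, or if a joint passes its speed limit or range.

## Working session

There is one attempt and no reset: what is moved stays moved. The work goes in short steps, Python scripts to look and compute and a tool call to move; the robot and the scene stay as the last step left them, time stands still between calls to the robot, and variables do not carry over. Pictures are saved under pics/ and viewed, at most 10 in all, crops included, and the job is handed in when it is done.

Besides the shell and the picture viewer there is one more tool, called after "Request:" as name(argument=value, ...) on one line, values as JSON. carry_out: Moves the arm, as the interface text tells. Its arguments: {"type":"object","properties":{"linear":{"type":"array"},"angular":{"type":"array"},"hand":{"type":"array"},"force":{"type":"number"}},"required":["linear","angular","hand"]}

```bash
mkdir -p pics; ls; python3 - <<'E'
from rig import manip
import cv2,numpy as np
np.set_printoptions(precision=4,suppress=True)
print(manip.get_state())
for n in("top","side"):
    im=manip.get_image(n);cv2.imwrite(f"pics/{n}0.png",im[...,::-1]);print(n,manip.camera_params(n))
E
```

```text
pics
{'clock': 0.0, 'qpos': array([-1.384 ,  0.2766,  1.5061, -0.    ,  1.3607, -0.121 ]), 'qd': array([-0.0004, -0.0013, -0.    , -0.0017, -0.0006,  0.0001]), 'effort': array([  0.0003, -41.6783, -24.5807,  -0.0001,   0.0111,  -0.    ]), 'position': array([ 0.1742, -0.5478,  0.4038]), 'ee_rot': array([-0.0009,  0.9882,  0.1533, -0.    ]), 'contact_force': array([-0.6006, -0.0708, -0.2244]), 'moment': array([ 0.0145, -0.0265, -0.0135]), 'gripper_force': 0.0, 'width': 0.08531256327243081}
top {'fx': 478.47014259876494, 'fy': 478.47014259876494, 'cx': 313.36415502565507, 'cy': 198.0438563419451, 'view': array([[ 0.0171, -0.9995,  0.0269, -0.0138],
       [-0.9952, -0.0196, -0.0957,  0.5608],
       [ 0.0962, -0.0251, -0.995 ,  1.3216],
       [ 0.    ,  0.    ,  0.    ,  1.    ]])}
side {'fx': 470.0399732911459, 'fy': 470.0399732911459, 'cx': 319.6449903355248, 'cy': 199.3534593304978, 'view': array([[-0.9787, -0.2053,  0.0051,  0.5342],
       [-0.1221,  0.562 , -0.818 ,  0.147 ],
       [ 0.1651, -0.8012, -0.5751,  1.158 ],
       [ 0.    ,  0.    ,  0.    ,  1.    ]])}
```

View pics/top0.png

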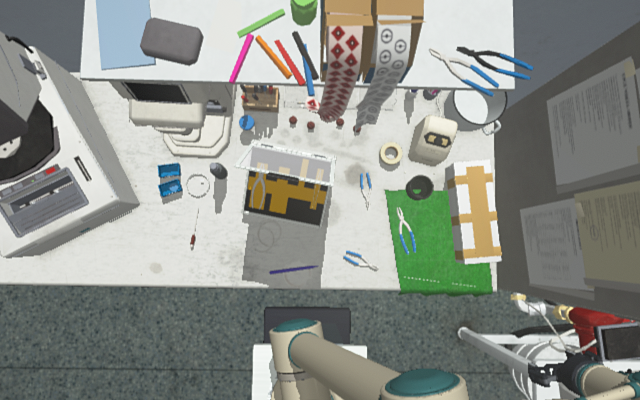

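View pics/side0.png

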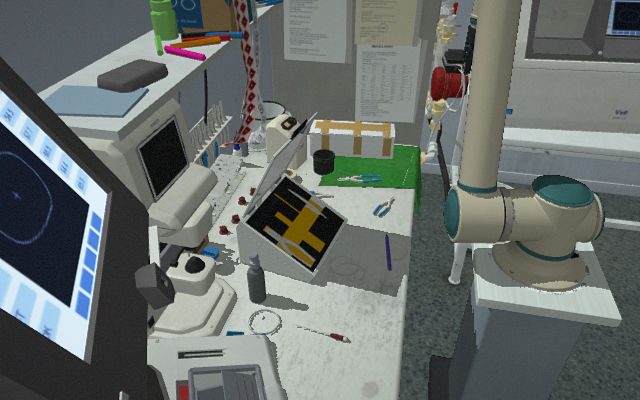

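The top view shows three blue-handled pliers on the worktop, at (365,190), (360,260) and (405,232) on the green mat. Two more lie on the shelf, at about (460,72) and (497,62). The only red-handled screwdriver is at (193,238), tray at (287,190), cover open. I'll measure lengths and look closer.

```bash
cat > h.py <<'E'
import numpy as np,cv2
from rig import manip
np.set_printoptions(precision=4,suppress=True)
P={n:manip.camera_params(n) for n in("top","side")}
def ray(n,u,v):
    p=P[n];V=p["view"];R,t=V[:3,:3],V[:3,3]
    d=R.T@np.array([(u-p["cx"])/p["fx"],(v-p["cy"])/p["fy"],1]);return -R.T@t,d/np.linalg.norm(d)
def onz(n,u,v,z):
    c,d=ray(n,u,v);return c+d*(z-c[2])/d[2]
def proj(n,X):
    p=P[n];q=p["view"][:3,:3]@np.asarray(X,float)+p["view"][:3,3]
    return np.array([p["fx"]*q[0]/q[2]+p["cx"],p["fy"]*q[1]/q[2]+p["cy"]])
def tri(a,b):
    c1,d1=ray("top",*a);c2,d2=ray("side",*b)
    s=np.linalg.lstsq(np.c_[d1,-d2],c2-c1,rcond=None)[0];p,q=c1+s[0]*d1,c2+s[1]*d2
    return (p+q)/2,np.linalg.norm(p-q)
def shot(n,name):
    im=manip.get_image(n)[...,::-1].copy();cv2.imwrite("pics/"+name,im);return im
def crop(im,x0,y0,x1,y1,s):return cv2.resize(im[y0:y1,x0:x1],None,fx=s,fy=s,interpolation=cv2.INTER_CUBIC)
E
python3 - <<'E'
from h import *
t=cv2.imread("pics/top0.png");s=cv2.imread("pics/side0.png")
hsv=cv2.cvtColor(t,cv2.COLOR_BGR2HSV)
m=cv2.inRange(hsv,(98,110,80),(118,255,255))
n,l,st,c=cv2.connectedComponentsWithStats(m)
for i in range(1,n):
    if st[i,4]>12: print("blue",st[i],c[i],onz("top",*c[i],.005)[:2])
m=cv2.inRange(hsv,(0,120,40),(8,255,255))|cv2.inRange(hsv,(172,120,40),(180,255,255))
n,l,st,c=cv2.connectedComponentsWithStats(m)
for i in range(1,n):
    if st[i,4]>12: print("red",st[i],c[i],onz("top",*c[i],.005)[:2])
a=crop(t,335,165,435,275,5);b=crop(t,170,195,220,255,5)
o=np.zeros((550,750,3),np.uint8);o[:,:500]=a;o[:300,500:]=b;cv2.imwrite("pics/tools.png",o)
cv2.imwrite("pics/tray.png",crop(t,228,130,348,230,6))
cv2.imwrite("pics/trays.png",crop(s,225,130,365,280,4))
E
```

```text
blue [499  54  34  16 152] [517.2829  61.625 ] [ 0.9835 -0.6051]
blue [303  56  11  39 179] [308.257   77.5978] [0.9179 0.017 ]
blue [471  65  28  22 126] [484.0476  75.4683] [ 0.9383 -0.5043]
blue [495  69  35  11 136] [513.625   73.7647] [ 0.9459 -0.5932]
blue [462  80  32  16 132] [478.6818  87.4848] [ 0.9012 -0.4876]
blue [239 115  15  15 162] [246.358  122.1605] [0.7802 0.194 ]
blue [158 163  22  14 245] [168.6408 169.8041] [0.636 0.411]
blue [367 173   4  15  27] [368.5556 180.4074] [ 0.6173 -0.1624]
blue [361 174   2  15  29] [361.4828 181.1724] [ 0.6146 -0.142 ]
blue [158 179  24  18 263] [169.5856 187.1483] [0.5862 0.4061]
blue [410 232   6  20  55] [412.7636 241.6909] [ 0.4434 -0.2901]
blue [400 235   9  19  54] [403.5556 244.037 ] [ 0.4363 -0.2637]
blue [346 251  15   6  27] [353.1481 253.1852] [ 0.408  -0.1197]
blue [344 256  14   9  28] [350.2143 260.1429] [ 0.3882 -0.1116]
red [332  26  12  14  81] [337.7284  32.5185] [ 1.058 -0.068]
red [346  36  12  14  81] [351.8148  42.5802] [ 1.0282 -0.1101]
red [275  40  30  45 251] [290.3347  63.7211] [0.9585 0.0705]
red [332  44  11  14  68] [336.9706  50.3088] [ 1.0032 -0.0664]
red [346  54  10  12  49] [350.6122  59.2041] [ 0.9772 -0.1071]
red [308 100   8   6  20] [311.5 102.3] [0.8439 0.0062]
red [ 46 167   9   7  40] [ 50.075 170.15 ] [0.6279 0.7449]
red [191 236   3   8  13] [192.3846 239.6923] [0.4383 0.3354]
red [569 307  61  40 996] [590.756  322.1837] [ 0.2246 -0.7977]
red [586 347  11   8  48] [592.2708 349.5833] [ 0.1488 -0.799 ]
```

View pics/tools.png

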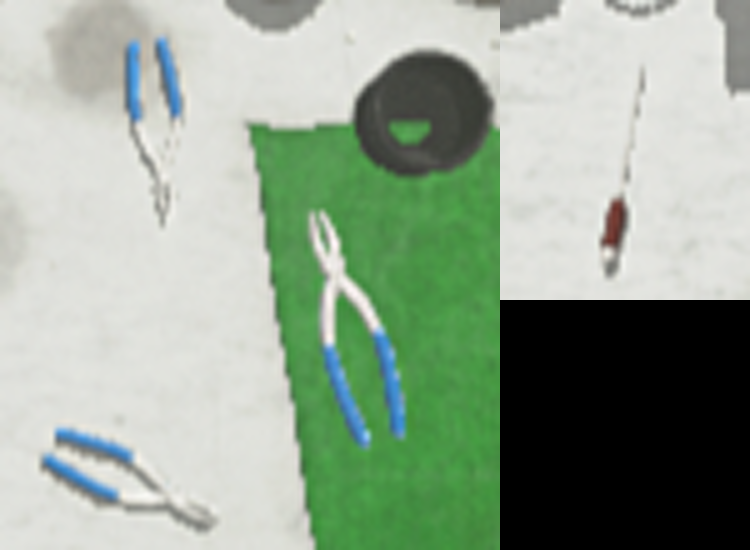

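View pics/tray.png

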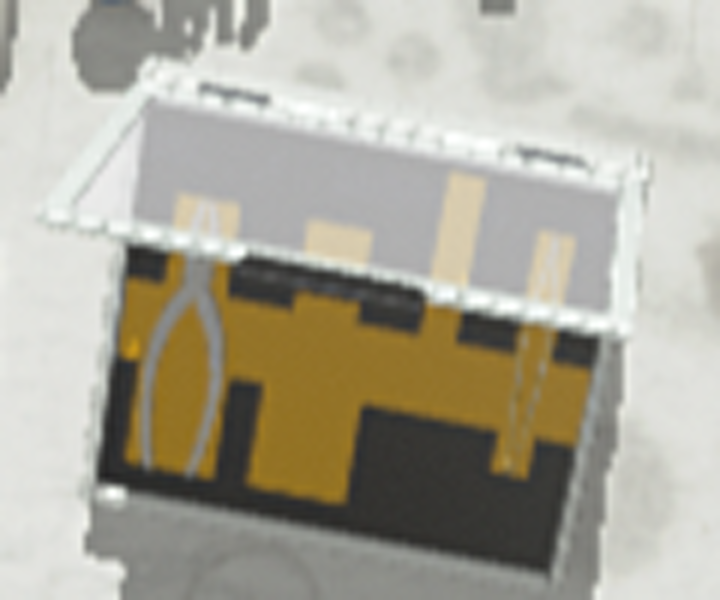

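View pics/trays.png

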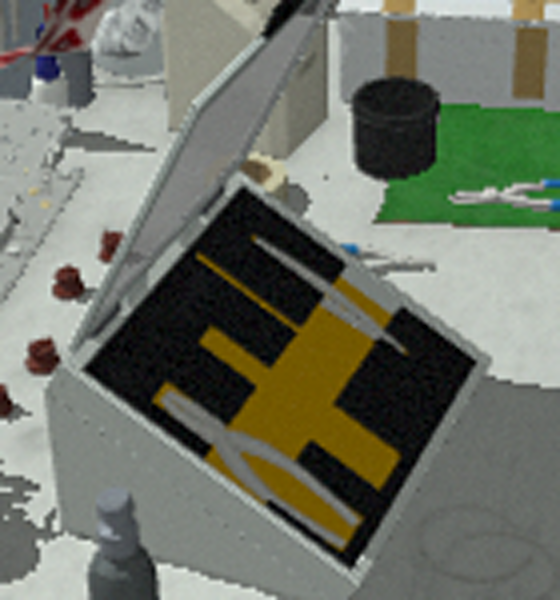

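The close crop confirms the choice. The pliers on the mat, with jaw tip at about (399,207) and handle ends at (408,254) and (415,252), are clearly the largest of the three. The screwdriver's tip is at (198,208) and its cap at (192,249). In the tray, the empty blue-pliers cut-out and the narrow driver cut-out both show yellow floor. Next I'll measure everything.

```bash
cat > tray.py <<'E'
from h import *
from scipy.optimize import least_squares
W={}
for n in("top","side"):
    im=cv2.imread(f"pics/{n}0.png").astype(np.float32)
    W[n]=np.clip(im[...,2]-im[...,0],0,120).astype(np.uint8)*2   # yellowness
def px(n,x,y):
    s,o=(6,(228,130)) if n=="top" else (4,(225,130));p=np.float32([[[(x+.5)/s-.5+o[0],(y+.5)/s-.5+o[1]]]])
    q=cv2.cornerSubPix(W[n],p.copy(),(2,2),(-1,-1),(3,30,.01))
    return q[0,0] if np.linalg.norm(q-p)<1.5 else p[0,0]
# (view, crop xy, slope x, which pocket, dy, z)
C=[("top",248,487,-75,0,23.5,0),("top",347,503,-75,0,-23.5,0),("top",362,405,-22,0,-23.5,0),("top",258,380,-22,0,23.5,0),
("top",308,220,67,0,15,12),("top",373,230,67,0,-15,12),("top",450,173,102,1,8.5,12),("top",487,178,102,1,-8.5,12),
("top",293,308,22,0,15,12),("top",360,323,22,0,-15,12),("top",420,333,22,1,8.5,12),("top",458,342,22,1,-8.5,12),
("side",400,455,-75,0,-23.5,0),("side",335,407,-22,0,-23.5,0),("side",203,347,67,0,15,12),("side",203,253,102,1,8.5,12)]
uv=[px(c[0],c[1],c[2]) for c in C]
a=np.pi/6
def pt(p,x,y,z):  # slope coords mm -> world, y relative to blue pocket line
    c,s=np.cos(p[2]),np.sin(p[2]);lx,lz=(x*np.cos(a)-z*np.sin(a))/1e3,(x*np.sin(a)+z*np.cos(a))/1e3+.06
    y/=1e3;return np.array([p[0]+c*lx-s*y,p[1]+s*lx+c*y,lz])
def res(p):return np.concatenate([proj(c[0],pt(p,c[3],c[4]*-52+c[5],c[6]))-u for c,u in zip(C,uv)])
def solve(idx=None):
    r=least_squares(res,[.6,.05,-.19],loss="soft_l1",f_scale=.7,x_scale=[.01,.01,.05]);return r.x
E
python3 - <<'E'
from tray import *
p=solve();print("tray x,y,yaw",p)
for c,u,r in zip(C,uv,res(p).reshape(-1,2)):print(c[0],c[3:],u,r)
tip,h1,h2=[onz("top",*q,.006) for q in((398.6,207.4),(408,253.6),(415.4,252))]
m=(h1+h2)/2;print("pl",tip,m,np.linalg.norm(tip-m),np.linalg.norm(h1-h2))
t,e=onz("top",198.4,208,.005),onz("top",192,249.6,.005);print("sd",t,e,np.linalg.norm(t-e))
def P_(x,y):return ((x+.5)/5-.5)
b=onz("top",*( (62+66)/2.+296,253.),.005)
for n,A,B in(("p1",(162,225),(146,40)),("p2",(212,522),(50,448))):
    A,B=[onz("top",P_(*q)+335,P_(q[1],0)+165,.006) for q in(A,B)];print(n,np.linalg.norm(A-B))
E
```

```text
tray x,y,yaw [ 0.5838  0.0874 -0.186 ]
top (-75, 0, 23.5, 0) [268.5845 209.9182] [-0.2441  0.3529]
top (-75, 0, -23.5, 0) [284.7346 213.3102] [-0.0362  0.3527]
top (-22, 0, -23.5, 0) [288.0197 196.9501] [-0.1937 -0.0961]
top (-22, 0, 23.5, 0) [271.3047 193.6961] [-0.1055 -0.2938]
top (67, 0, 15, 12) [279.007  166.3776] [-0.3365 -0.4143]
top (67, 0, -15, 12) [289.5537 168.4295] [ 0.1241 -0.1763]
top (102, 1, 8.5, 12) [302.6495 158.2173] [-0.1757  0.074 ]
top (102, 1, -8.5, 12) [308.4445 159.5757] [0.3341 0.0282]
top (22, 0, 15, 12) [275.6619 181.2081] [0.3793 0.0316]
top (22, 0, -15, 12) [287.3648 183.4559] [-0.4733  0.0385]
top (22, 1, 8.5, 12) [297.064  185.4135] [0.1322 0.2222]
top (22, 1, -8.5, 12) [303.4904 186.467 ] [-0.1491  0.4455]
side (-75, 0, -23.5, 0) [324.6684 243.3987] [ 0.6132 -0.4001]
side (-22, 0, -23.5, 0) [307.7864 230.5052] [ 0.4899 -0.3305]
side (67, 0, 15, 12) [275.375 216.375] [-0.8338 -1.9719]
side (102, 1, 8.5, 12) [275.375 192.875] [-1.3689  0.0931]
pl [ 0.5408 -0.2493  0.006 ] [ 0.4119 -0.2868  0.006 ] 0.1342729123172681 0.021759131702632866
sd [0.5282 0.3221 0.005 ] [0.4105 0.3354 0.005 ] 0.11849143284916783
p1 0.10731862740962352
p2 0.10075029136067734
```

```bash
python3 - <<'E'
from h import *
t=cv2.imread("pics/top0.png");s=cv2.imread("pics/side0.png")
def main(m,n,seed):
    k,l,st,c=cv2.connectedComponentsWithStats(m)
    i=min(range(1,k),key=lambda i:np.linalg.norm(c[i]-seed)-st[i,4]*.05);ys,xs=np.where(l==i);return np.c_[xs,ys].astype(np.float32)
h=cv2.cvtColor(t,cv2.COLOR_BGR2HSV)
m=cv2.bitwise_not(cv2.inRange(h,(40,100,0),(80,255,255)));w=np.zeros_like(m);w[203:258,396:420]=255;m&=w
q=main(m,"top",(406,232));X=np.array([onz("top",*p,.006)[:2] for p in q])
r=cv2.minAreaRect((X*1e3).astype(np.float32));print("pliers rect mm",r)
e=np.linalg.svd(X-X.mean(0))[2][0];e*=np.sign(e[0]);d=(X-X.mean(0));a=d@e;b=d@np.array([-e[1],e[0]])
print("pca ang",np.arctan2(e[1],e[0]),"mid",X.mean(0)+e*(a.max()+a.min())/2+np.array([-e[1],e[0]])*(b.max()+b.min())/2,a.ptp() if hasattr(a,'ptp') else np.ptp(a),np.ptp(b))
for k in np.arange(-70,71,10):
    z=b[abs(a-(a.max()+a.min())/2-k/1e3)<.004];print(k,round(z.min()*1e3,1),round(z.max()*1e3,1),end=" | ")
# screwdriver: darker/redder than bench
g=t[205:253,187:203].astype(int);m=(255*((g.max(2)<150)|((g[...,2]-g[...,0])>30))).astype(np.uint8)
ys,xs=np.where(m>0);X=np.array([onz("top",x+187,y+205,.005)[:2] for x,y in zip(xs,ys)])
vx=cv2.fitLine((X*1e3).astype(np.float32),cv2.DIST_HUBER,0,.01,.01).ravel();print("\nsd line",vx,len(X));e=vx[:2]*np.sign(vx[0]);a=X*1e3@e;o=vx[2:];print(np.degrees(np.arctan2(e[1],e[0])),o+e*(a.max()-o@e),o+e*(a.min()-o@e))
cv2.imwrite("pics/s2.png",np.hstack([crop(s,290,315,360,350,6),cv2.copyMakeBorder(crop(s,330,165,385,190,6),0,60,0,50,0)[:210]]))
# tray cover edge
c=np.array([.5838,.0874])
E
```

```text
pliers rect mm ((477.1064758300781, -267.1080627441406), (137.8687286376953, 39.864933013916016), 14.191988945007324)
pca ang 0.28955518028039867 mid [ 0.4772 -0.2662] 0.13777300136935544 0.04005092787839394
-70 -12.3 12.2 | -60 -14.8 16.1 | -50 -18.1 17.5 | -40 -17.8 18.7 | -30 -19.4 19.0 | -20 -20.7 19.3 | -10 -19.6 18.8 | 0 -18.2 18.3 | 10 -17.1 16.7 | 20 -13.2 13.4 | 30 -7.3 7.4 | 40 -7.8 7.7 | 50 -9.1 9.2 | 60 -8.0 7.5 | 70 -4.1 5.1 | 
sd line [  0.9981  -0.0616 434.7612 334.7774] 43
-3.5294788 [451.7045 333.7324] [411.9861 336.1822]
```

View pics/s2.png

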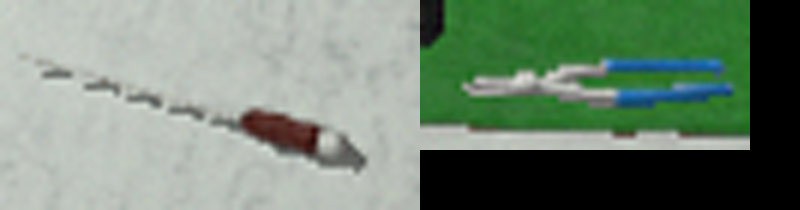

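The side crop shows the screwdriver lying with its blade to the upper left, tip at (293.7,324.2) and cap end at (350.3,342.2). The pliers lie flat on the thin mat.

```bash
python3 - <<'E'
from h import *
print("sd tip",tri((198.4,208),(293.7,324.2)),"cap",tri((191.8,249.3),(350.0,342)))
print("red mid",tri((192.4,239.7),(290+280/6,315+133/6)))
print("pl jaw",tri((398.6,207.6),(330+465/6-70,165+88/6)))
print("pl hand ends",tri((415.2,252),(330+(720-420)/6,165+65/6)),tri((408,253.6),(330+(732-420)/6,165+90/6)))
print("cover tab mid-edge approx",tri((228+335/6,130+287/6),(0,0))) if 0 else None
from tray import *
p=solve()
for th in(1.3,1.57,1.8):
    for y in(52,-172):
        X=pt(p,118-207*np.cos(th),y-0,20+207*np.sin(th));print(th,y,proj("top",X),proj("side",X),X)
E
```

```text
sd tip (array([0.531 , 0.3232, 0.0022]), np.float64(0.0051959281626865386)) cap (array([ 0.4114,  0.3381, -0.0047]), np.float64(0.0005255098246651202))
red mid (array([0.439 , 0.3364, 0.001 ]), np.float64(0.001464183177825926))
pl jaw (array([ 0.5414, -0.2502,  0.001 ]), np.float64(0.0015292897171336017))
pl hand ends (array([ 0.4152, -0.2975,  0.0028]), np.float64(0.0019945244489324924)) (array([ 0.4086, -0.2773,  0.0011]), np.float64(0.0014475224447844583))
1.3 52 [249.37   195.6796] [308.7877 167.5559] [0.5389 0.1488 0.2814]
1.3 -172 [345.6209 215.6519] [345.9028 123.1813] [ 0.4975 -0.0713  0.2814]
1.57 52 [252.0057 174.7705] [288.8837 148.8552] [0.5822 0.1406 0.3155]
1.57 -172 [350.9362 195.33  ] [329.1824 107.0534] [ 0.5407 -0.0795  0.3155]
1.8 52 [255.4092 154.188 ] [269.3565 136.6749] [0.625  0.1326 0.3344]
1.8 -172 [355.7039 175.0625] [312.4849  96.7951] [ 0.5836 -0.0876  0.3344]
```

Request:
carry_out(linear=[[0.051,0.047,-0.025],[0.051,0.047,-0.025],[0.051,0.047,-0.025],[0.051,0.047,-0.025],[0.051,0.047,-0.025],[0.051,0.047,-0.025]], angular=[[0,0,-0.05],[0,0,-0.05],[0,0,-0.05],[0,0,-0.05],[0,0,-0.05],[0,0,0]], hand=[0.6,0.6,0.6,0.6,0.6,0.6], force=30)

```text
clock: 0.6
position: [0.328, -0.4056, 0.3289]
ee_rot: [-0.0, 0.99, 0.143, -0.0]
contact_force: [0.8, 0.3, 0.8]
width: 0.0513
gripper_force: 0.0
```

Request:
carry_out(linear=[[0.051,0.047,-0.025],[0.051,0.047,-0.025],[0.051,0.047,-0.025],[0.051,0.047,-0.025],[0.051,0.047,-0.025],[0.051,0.047,-0.025],[0,0,0],[0,0,0]], angular=[[0,0,0],[0,0,0],[0,0,0],[0,0,0],[0,0,0],[0,0,0],[0,0,0],[0,0,0]], hand=[0.6,0.6,0.6,0.6,0.6,0.6,0.6,0.6])

```text
clock: 1.27
position: [0.4809, -0.2644, 0.2535]
ee_rot: [-0.001, 0.989, 0.145, -0.001]
contact_force: [-0.5, 0.6, 0.4]
width: 0.0514
gripper_force: 0.0
```

Request:
carry_out(linear=[[0,-0.002,-0.04],[0,0,-0.04],[0,0,-0.03],[0,0,-0.02],[0,0,-0.01],[0,0,-0.01],[0,0,0],[0,0,0]], angular=[[0,0,0],[0,0,0],[0,0,0],[0,0,0],[0,0,0],[0,0,0],[0,0,0],[0,0,0]], hand=[0.6,0.6,0.6,0.6,0.6,0.6,0.6,0.6])

```text
clock: 1.93
position: [0.4803, -0.2675, 0.1802]
ee_rot: [0.0, 0.99, 0.143, 0.0]
contact_force: [0.7, 0.8, 0.1]
width: 0.0512
gripper_force: 0.0
```

```bash
python3 - <<'E'
from h import *
a=shot("top","t1.png");b=shot("side","s1.png")
cv2.imwrite("pics/g1.png",np.hstack([crop(a,370,180,450,270,4),crop(b,320,130,420,220,4)]))
print(manip.get_state()["position"])
E
```

```text
[ 0.4805 -0.2673  0.1805]
```

View pics/g1.png

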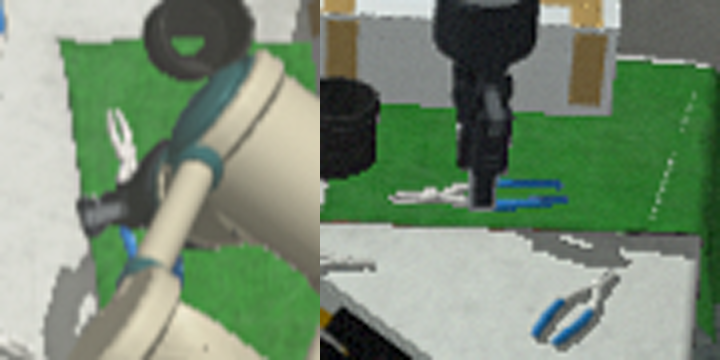

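The crops show the fingers straddling the pliers near their middle, with the jaws at (117,115) and the blue handles below the fingers. I'll lower a little and close.

Request:
carry_out(linear=[[0,0.002,-0.003],[0,0,-0.003],[0,0,0],[0,0,0]], angular=[[0,0,0],[0,0,0],[0,0,0],[0,0,0]], hand=[0.6,0.6,0.45,0.4])

```text
clock: 2.37
position: [0.4802, -0.2659, 0.1768]
ee_rot: [0.0, 0.99, 0.144, 0.0]
contact_force: [-0.4, -1.2, -0.1]
width: 0.034
gripper_force: 0.0
```

Request:
carry_out(linear=[[0,0,0],[0,0,0],[0,0,0],[0,0,0],[0,0,0],[0,0,0]], angular=[[0,0,0],[0,0,0],[0,0,0],[0,0,0],[0,0,0],[0,0,0]], hand=[0.3,0.2,0.1,0,0,0], force=40)

```text
clock: 2.87
position: [0.4803, -0.266, 0.177]
ee_rot: [0.0, 0.99, 0.143, 0.0]
contact_force: [0.2, 0.7, 4.1]
width: 0.0232
gripper_force: 39.9
```

Request:
carry_out(linear=[[0,0,0.02],[0,0,0.05],[0,0,0.06],[0,0,0.06],[0,0,0.06],[0,0,0.06],[0,0,0.06],[0,0,0.036]], angular=[[0,0,0],[0,0,0],[0,0,-0.8],[0,0,-0.8],[0,0,-0.8],[0,0,-0.8],[0,0,-0.8],[0,0,-0.8]], hand=[0,0,0,0,0,0,0,0])

```text
clock: 3.53
position: [0.4803, -0.2661, 0.3835]
ee_rot: [0.001, 0.999, -0.05, 0.002]
contact_force: [0.6, -0.5, -1.5]
width: 0.0228
gripper_force: 39.5
```

Request:
carry_out(linear=[[-0.0055,0.04,-0.005],[-0.0055,0.06,-0.01],[-0.0055,0.065,-0.014],[-0.0055,0.065,-0.014],[-0.0055,0.065,-0.014],[-0.0055,0.065,-0.014],[-0.0055,0.065,-0.014],[-0.0055,0.065,-0.014]], angular=[[0,0,-0.8],[0,0,-0.3],[-0.15,-0.8,0],[-0.15,-0.8,0],[-0.15,-0.8,0],[-0.15,-0.8,0],[-0.15,-0.8,0],[-0.15,-0.8,0]], hand=[0,0,0,0,0,0,0,0])

```text
clock: 4.2
position: [0.4572, -0.0197, 0.3303]
ee_rot: [0.018, 0.976, -0.091, 0.195]
contact_force: [0.4, 0.0, -2.1]
width: 0.0231
gripper_force: 39.5
```

Request:
carry_out(linear=[[-0.0055,0.065,-0.014],[-0.0055,0.065,-0.014],[-0.0055,0.065,-0.014],[-0.0055,0.053,-0.014],[0,0.02,-0.005],[0,0,0],[0,0,0],[0,0,0]], angular=[[-0.15,-0.8,0],[-0.15,-0.8,0],[0,0,0],[0,0,0],[0,0,0],[0,0,0],[0,0,0],[0,0,0]], hand=[0,0,0,0,0,0,0,0])

```text
clock: 4.87
position: [0.4473, 0.1117, 0.3001]
ee_rot: [0.024, 0.962, -0.089, 0.256]
contact_force: [-0.3, -0.3, -1.1]
width: 0.0228
gripper_force: 39.5
```

```bash
cat > goal.py <<'E'
from tray import *
from scipy.spatial.transform import Rotation as Ro
p=solve()
def goal(x,y,z,off=0):
    """TCP at slope (x,y,z mm), report shares to move there"""
    s=manip.get_state();w=pt(p,x,y,z);q=s["ee_rot"];R=Ro.from_quat([q[1],q[2],q[3],q[0]])
    T=Ro.from_euler("z",p[2])*Ro.from_euler("y",-a)*Ro.from_quat([1,0,0,0])
    T=min((T,T*Ro.from_euler("z",np.pi)),key=lambda T:(T*R.inv()).magnitude())
    print("pos",s["position"],"goal",w,"lin",(w-s["position"])/.5,"ang",(T*R.inv()).as_rotvec()/.08,"q",s["qpos"],"F",s["contact_force"])
E
python3 - <<'E'
from goal import *
print(p);goal(-1,0,276)
a_=shot("top","t2.png");b=shot("side","s2b.png")
cv2.imwrite("pics/g2.png",np.hstack([crop(a_,225,130,355,250,3),crop(b,225,100,365,220,3)]))
E
```

```text
[ 0.5838  0.0874 -0.186 ]
pos [0.4473 0.1117 0.3001] goal [0.4473 0.1131 0.2985] lin [ 0.0001  0.0028 -0.0032] ang [ 0.0056 -0.0574 -0.0109] q [ 0.1651  0.105   2.0961 -0.3815  0.4781  2.2196] F [-0.2992 -0.2673 -1.0634]
```

View pics/g2.png

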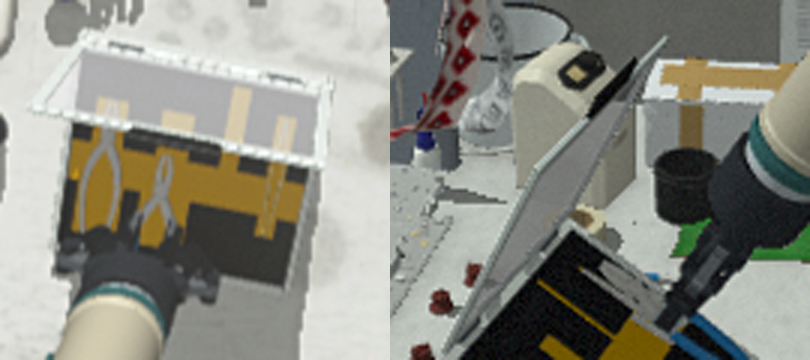

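The view shows the pliers held lined up, jaws at (165,165) in the left panel and pointing up the slope, above the empty cut-out. The cover stays clear of the hand.

Request:
carry_out(linear=[[0.02,-0.001,-0.035],[0.02,-0.004,-0.035],[0.02,-0.004,-0.035],[0.015,-0.003,-0.025],[0.004,-0.001,-0.01],[0,0,0],[0,0,0]], angular=[[0,-0.06,0],[0,0,0],[0,0,0],[0,0,0],[0,0,0],[0,0,0],[0,0,0]], hand=[0,0,0,0,0,0,0])

```text
clock: 5.55
position: [0.4868, 0.105, 0.23]
ee_rot: [0.024, 0.962, -0.09, 0.258]
contact_force: [1.4, 0.4, -0.5]
width: 0.0227
gripper_force: 39.5
```

```bash
python3 - <<'E'
from goal import *
goal(-1,0,176)
t=shot("top","t3.png");s=shot("side","s3.png")
cv2.imwrite("pics/g3.png",np.hstack([crop(t,245,150,315,225,6)[:, :420],crop(s,250,180,345,255,4)[:, :380].repeat(1,0) if 0 else cv2.resize(s[180:255,255:345],(540,450),interpolation=cv2.INTER_CUBIC)])[:,:])
im=cv2.imread("pics/g3.png");cv2.imwrite("pics/g3.png",cv2.resize(im,None,fx=.83,fy=.83))
# jaw silhouette in top vs pocket: expected jaw-tip pixel if on target line 20mm above floor
for z in(0,12,20,31):print(z,proj("top",pt(p,64,0,z)),proj("side",pt(p,64,0,z)))
E
```

```text
pos [0.4868 0.105  0.23  ] goal [0.4965 0.1039 0.2119] lin [ 0.0193 -0.0023 -0.0362] ang [ 0.0041  0.0015 -0.0012] q [ 0.1333  0.2621  2.1303 -0.576   0.2928  2.4057] F [ 1.3632  0.4075 -0.4907]
0 [284.586  166.5928] [276.3359 214.5685]
12 [283.9917 168.1394] [278.3438 211.7239]
20 [283.5897 169.1852] [279.6979 209.8057]
31 [283.0295 170.643 ] [281.5801 207.1391]
```

View pics/g3.png

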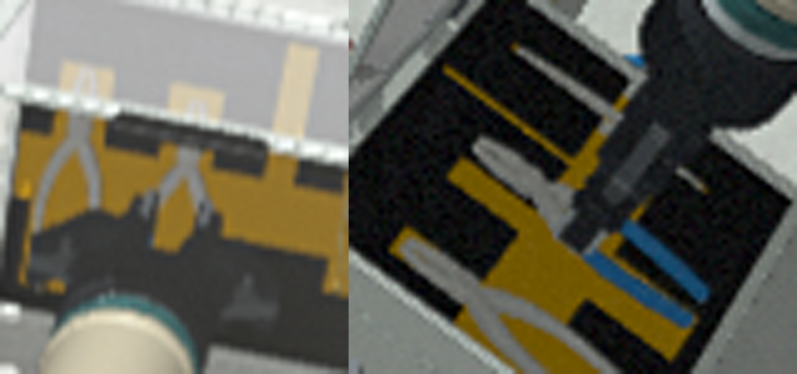

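```bash
python3 - <<'E'
from goal import *
s=cv2.imread("pics/s3.png");t=cv2.imread("pics/t3.png")
h=cv2.cvtColor(s,cv2.COLOR_BGR2HSV);m=cv2.inRange(h,(98,100,60),(118,255,255));m[:,:295]=0;m[:215]=0;m[255:]=0;m[:,345:]=0
ys,xs=np.where(m>0);k=np.argsort(xs+ys)[-8:];print("blue far end px",np.c_[xs,ys][k].tolist())
for y in(10,-10):
  for x in (-72,-68):print(x,y,[proj("side",pt(p,x,y,z)).round(1).tolist() for z in(20,31)])
g=s.astype(int);sat=g.max(2)-g.min(2);m=((g.min(2)>75)&(sat<50)).astype(np.uint8)
print("side jaw rows");
for v in range(204,218):print(v,[u for u in range(270,300) if m[v,u]])
for x in(60,64,68):print(x,[proj("side",pt(p,x,y,z)).round(1).tolist() for y in(-3,3) for z in(20,31)])
# brightness profile near jaw in top (glass): print saturation
g=t.astype(int);print("top yellowness");
for v in range(164,184):print(v,(g[v,274:294,2]-g[v,274:294,0]).tolist())
for x in(20,40,60,68):print(x,[proj("top",pt(p,x,y,z)).round(1).tolist() for y in(-8,0,8) for z in(28,)])
E
```

```text
blue far end px [[326, 239], [325, 240], [322, 243], [321, 244], [323, 243], [322, 244], [323, 244], [322, 245]]
-72 10 [[323.0, 246.2], [325.2, 243.7]]
-68 10 [[321.7, 245.2], [323.9, 242.7]]
-72 -10 [[326.1, 241.2], [328.3, 238.7]]
-68 -10 [[324.8, 240.2], [327.0, 237.7]]
side jaw rows
204 []
205 []
206 []
207 []
208 [281, 282, 283]
209 [280, 281, 282, 283, 284, 285]
210 [280, 281, 282, 283, 284, 285, 286, 287]
211 [281, 282, 283, 284, 285, 286, 287, 288]
212 [282, 283, 284, 285, 286, 287, 288, 289]
213 [283, 284, 285, 286, 287, 288, 289, 290, 291]
214 [284, 285, 286, 287, 288, 289, 290, 291, 292]
215 [285, 286, 287, 288, 289, 290, 291, 292, 293]
216 [287, 288, 289, 290, 291, 292, 293, 294]
217 [288, 289, 290, 291, 292, 293, 294, 295, 296, 297, 298]
60 [[281.6, 210.1], [283.5, 207.5], [280.5, 211.5], [282.4, 208.8]]
64 [[280.3, 209.1], [282.1, 206.5], [279.1, 210.5], [281.0, 207.8]]
68 [[278.9, 208.1], [280.8, 205.5], [277.8, 209.5], [279.7, 206.8]]
top yellowness
164 [0, -1, 0, 0, 0, -1, -1, -2, -1, 0, -1, -1, -1, 0, 0, -1, -1, 0, -1, -1]
165 [-1, 0, 0, 0, -1, -2, -1, -1, -1, -3, 
[... 927 characters left out ...]
2, 1, 1, 2, 2, 3, 2, 0, 0]
178 [2, -1, 4, 26, 40, 38, 10, 1, 0, 0, 1, -1, 0, -2, 0, 1, 0, 1, 2, 3]
179 [-1, -2, 14, 66, 94, 88, 47, 4, 3, 4, 3, 2, 9, 1, -2, 1, 1, 0, 0, 1]
180 [9, 1, 22, 94, 110, 105, 60, 4, 4, 5, 2, 23, 68, 58, 5, 1, 3, 1, 1, 2]
181 [66, 59, 54, 106, 112, 99, 49, 3, 4, 5, 8, 58, 108, 86, 8, -1, 3, 4, 1, 3]
182 [108, 103, 92, 108, 112, 99, 44, 4, 5, 5, 25, 93, 109, 68, 3, -4, -1, 2, 0, 2]
183 [108, 109, 107, 109, 104, 68, 20, 4, 6, 5, 26, 103, 108, 68, 22, 8, 2, 0, 2, 0]
20 [[283.4, 185.9], [280.5, 185.3], [277.6, 184.7]]
40 [[284.7, 179.1], [281.7, 178.5], [278.8, 177.9]]
60 [[285.9, 172.2], [282.9, 171.6], [280.0, 171.0]]
68 [[286.4, 169.5], [283.4, 168.9], [280.5, 168.2]]
```

Request:
carry_out(linear=[[0.0045,0.002,-0.005],[0.005,-0.0005,-0.007],[0.0045,-0.001,-0.008],[0,0,0],[0,0,0]], angular=[[0,0,0],[0,0,0],[0,0,0],[0,0,0],[0,0,0]], hand=[0,0,0,0,0])

```text
clock: 6.07
position: [0.4938, 0.1059, 0.2195]
ee_rot: [0.024, 0.962, -0.089, 0.258]
contact_force: [0.6, -0.1, -1.2]
width: 0.023
gripper_force: 39.5
```

Request:
carry_out(linear=[[0.002,-0.0004,-0.0035],[0.002,-0.0004,-0.0035],[0,0,0],[0,0,0]], angular=[[0,0,0],[0,0,0],[0,0,0],[0,0,0]], hand=[0,0,0,0])

```text
clock: 6.4
position: [0.4958, 0.1055, 0.2162]
ee_rot: [0.024, 0.962, -0.089, 0.258]
contact_force: [-0.0, -0.1, 0.0]
width: 0.0229
gripper_force: 39.5
```

```bash
python3 - <<'E'
from goal import *
goal(0,1,176)
t=shot("top","t4.png");s=shot("side","s4.png")
cv2.imwrite("pics/g4.png",np.hstack([crop(t,245,150,315,225,6),crop(s,255,180,325,255,6)])[:,:795])
E
```

```text
pos [0.4958 0.1055 0.2162] goal [0.4975 0.1047 0.2124] lin [ 0.0034 -0.0016 -0.0076] ang [ 0.0025  0.0004 -0.0176] q [ 0.1313  0.2961  2.1297 -0.6381  0.2641  2.4679] F [-0.0134 -0.1058  0.0416]
```

View pics/g4.png

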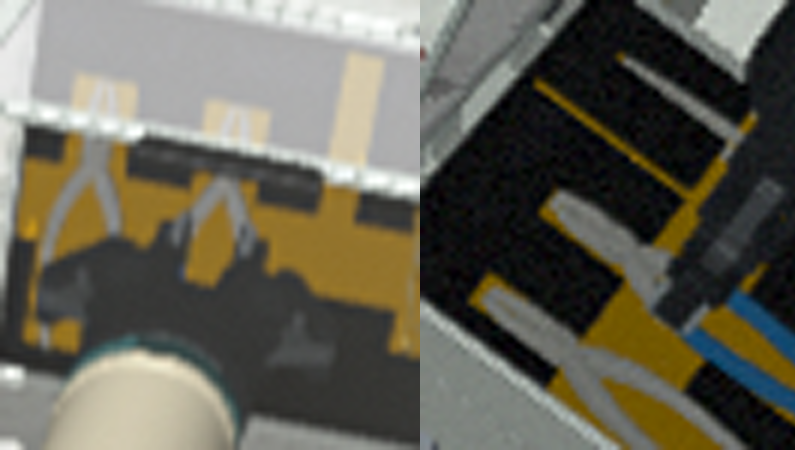

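The pliers' jaws sit centred in their cut-out (left panel about (236,115), right panel about (590,225)), and there is no contact force yet. I'll make small final steps.

Request:
carry_out(linear=[[0.001,-0.0002,-0.0017],[0.001,-0.0002,-0.0017],[0.001,-0.0002,-0.0017],[0,0,0],[0,0,0]], angular=[[0,0,0],[0,0,0],[0,0,0],[0,0,0],[0,0,0]], hand=[0,0,0,0,0])

```text
clock: 6.92
position: [0.4973, 0.1052, 0.2137]
ee_rot: [0.024, 0.962, -0.089, 0.258]
contact_force: [0.5, 0.8, -1.8]
width: 0.0232
gripper_force: 39.5
```

Request:
carry_out(linear=[[0.001,-0.0002,-0.0017],[0,0,0],[0,0,0]], angular=[[0,0,0],[0,0,0],[0,0,0]], hand=[0,0,0])

```text
clock: 7.17
position: [0.4977, 0.1051, 0.2131]
ee_rot: [0.024, 0.962, -0.089, 0.258]
contact_force: [-1.9, 0.3, 1.4]
width: 0.0226
gripper_force: 39.9
```

Request:
carry_out(linear=[[0.001,-0.0002,-0.0017],[0,0,0],[0,0,0]], angular=[[0,0,0],[0,0,0],[0,0,0]], hand=[0,0,0])

```text
clock: 7.42
position: [0.4976, 0.1051, 0.213]
ee_rot: [0.024, 0.962, -0.089, 0.258]
contact_force: [-8.9, 1.4, 10.5]
width: 0.0231
gripper_force: 41.1
```

Contact along the slope normal at the expected height, so the pliers are seated. Releasing gently.

Request:
carry_out(linear=[[0,0,0],[0,0,0],[0,0,0],[0,0,0],[0,0,0]], angular=[[0,0,0],[0,0,0],[0,0,0],[0,0,0],[0,0,0]], hand=[0.3,0.35,0.4,0.45,0.45])

```text
clock: 7.83
position: [0.4985, 0.1049, 0.212]
ee_rot: [0.024, 0.962, -0.089, 0.258]
contact_force: [-0.4, -0.5, 0.8]
width: 0.0382
gripper_force: 0.0
```

Request:
carry_out(linear=[[-0.005,0.001,0.0087],[-0.01,0.002,0.017],[-0.02,0.004,0.035],[-0.03,0.006,0.05],[-0.035,0.006,0.06],[-0.035,0.006,0.06],[0,0,0],[0,0,0]], angular=[[0,0,0],[0,0,0],[0,0,0],[0,0,0],[0,0,0],[0,0,0],[0,0,0],[0,0,0]], hand=[0.45,0.45,0.45,0.45,0.45,0.45,0.45,0.45])

```text
clock: 8.5
position: [0.4304, 0.1178, 0.3297]
ee_rot: [0.023, 0.961, -0.089, 0.26]
contact_force: [0.3, 0.5, -0.9]
width: 0.0385
gripper_force: 0.0
```

```bash
python3 - <<'E'
from goal import *
goal(0,1,276)
t=shot("top","t5.png");s=shot("side","s5.png")
cv2.imwrite("pics/g5.png",np.hstack([crop(t,245,150,315,225,6),crop(s,255,180,325,255,6)])[:,:795])
h=cv2.cvtColor(s,cv2.COLOR_BGR2HSV);m=cv2.inRange(h,(98,100,60),(118,255,255));m[:,:285]=0;m[:215]=0;m[265:]=0;m[:,345:]=0
ys,xs=np.where(m>0);k=np.argsort(xs+ys)[-6:];print("blue far",np.c_[xs,ys][k].tolist())
for y in(10,-10):print([proj("side",pt(p,-72,y,z)).round(1).tolist() for z in(0,11)])
for x in(64,68):print([proj("side",pt(p,x,y,z)).round(1).tolist() for y in(-5,5) for z in(0,11)])
g=s.astype(int);m=((g.min(2)>75)&(g.max(2)-g.min(2)<50))
for v in range(208,218):print(v,[u for u in range(270,290) if m[v,u]])
E
```

```text
pos [0.4304 0.1178 0.3297] goal [0.4484 0.1139 0.299 ] lin [ 0.0359 -0.0078 -0.0613] ang [-0.0141  0.0669 -0.0273] q [ 0.1897  0.0433  2.0763 -0.3554  0.5517  2.2042] F [ 0.2728  0.5484 -0.8961]
blue far [[318, 250], [320, 249], [319, 250], [320, 250], [319, 251], [320, 251]]
[[319.2, 250.5], [321.3, 248.1]]
[[322.3, 245.6], [324.4, 243.2]]
[[277.3, 213.4], [279.1, 210.8], [275.4, 215.7], [277.2, 213.1]]
[[276.0, 212.5], [277.8, 209.8], [274.1, 214.7], [275.9, 212.1]]
208 []
209 []
210 []
211 []
212 []
213 []
214 [279, 280]
215 [278, 279, 280, 281, 282]
216 [278, 279, 280, 281, 282, 283, 284]
217 [279, 280, 281, 282, 283, 284, 285]
```

View pics/g5.png

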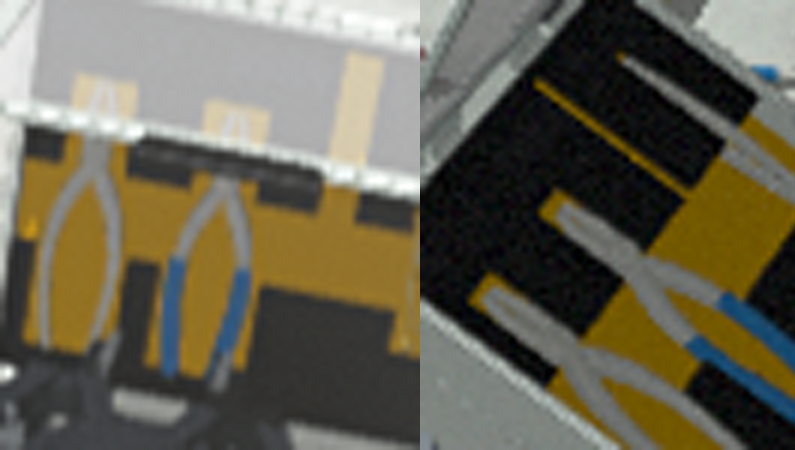

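Both panels show the blue pliers flat and centred in their cut-out, jaw tips at about (234,118) left and (565,200) right, just like the steel pair. Now I'll refine the screwdriver's axis.

```bash
python3 - <<'E'
from h import *
t=cv2.imread("pics/top0.png").astype(float);X=[]
for v in range(203,253):
    r=t[v,186:206,1];bg=np.median(r);w=np.clip(bg-r-18,0,None)
    if w.sum()>8:
        u=(w*np.arange(186,206)).sum()/w.sum();q=onz("top",u,v,.005)[:2];X.append(q);print(v,round(u,2),round(w.sum()),q)
X=np.float32(X)*1e3
for sel in(X[:,0]<455,X[:,0]>455,X[:,0]>0):
    l=cv2.fitLine(X[sel],cv2.DIST_HUBER,0,.01,.01).ravel();print(l,np.arctan2(l[1],l[0]))
E
```

```text
209 198.0 22 [0.5254 0.3231]
210 198.0 33 [0.5225 0.323 ]
211 198.0 46 [0.5197 0.3229]
212 198.0 48 [0.5168 0.3228]
213 197.71 24 [0.514  0.3235]
215 197.0 10 [0.5083 0.3253]
216 197.0 26 [0.5054 0.3252]
217 197.0 36 [0.5026 0.3251]
228 195.0 26 [0.4713 0.3294]
229 195.0 42 [0.4685 0.3293]
230 194.89 55 [0.4657 0.3295]
231 195.0 14 [0.4629 0.3291]
233 194.0 12 [0.4572 0.3317]
234 193.4 104 [0.4543 0.3332]
235 193.06 300 [0.4515 0.3341]
236 193.14 433 [0.4487 0.3337]
237 193.04 544 [0.4459 0.3339]
238 192.89 595 [0.4431 0.3342]
239 192.81 595 [0.4403 0.3343]
240 192.72 587 [0.4374 0.3345]
241 192.47 531 [0.4346 0.335 ]
242 192.1 575 [0.4318 0.336 ]
243 191.83 577 [0.429  0.3366]
244 192.09 295 [0.4262 0.3357]
245 192.79 97 [0.4234 0.3337]
246 192.53 96 [0.4206 0.3343]
247 191.9 203 [0.4178 0.3359]
248 191.83 220 [0.415 0.336]
249 191.63 157 [0.4121 0.3365]
250 191.43 44 [0.4093 0.3369]
[  0.9976  -0.0693 434.635  334.6994] -0.06936037
[  0.9932  -0.1163 493.5276 326.4027] -0.11660824
[  0.9912  -0.1326 459.2382 331.3647] -0.13301307
```

Request:
carry_out(linear=[[0,0.03,0],[0,0.055,-0.02],[0,0.06,-0.02],[0,0.06,-0.02],[0,0.06,-0.02],[-0.001,0.06,-0.02],[-0.001,0.06,-0.03],[-0.001,0.05,-0.03]], angular=[[0.15,0.8,0],[0.15,0.82,0],[0.15,0.81,0],[0.15,0.81,0],[0.15,0.81,0],[0.15,0.81,0],[0.15,0.82,0],[0.15,0.82,0]], hand=[0.45,0.45,0.45,0.45,0.45,0.45,0.45,0.45])

```text
clock: 9.27
position: [0.4296, 0.3369, 0.2449]
ee_rot: [0.001, 0.996, -0.092, -0.005]
contact_force: [0.5, 0.4, -0.1]
width: 0.0388
gripper_force: 0.0
```

Request:
carry_out(linear=[[0,0,0],[0,0,0],[0,0,0]], angular=[[0,0,0.7],[0,0,0],[0,0,0]], hand=[0.45,0.45,0.45])

```text
clock: 9.52
position: [0.4294, 0.3348, 0.2454]
ee_rot: [0.002, 0.998, -0.065, -0.004]
contact_force: [-0.3, -0.0, 0.5]
width: 0.0383
gripper_force: 0.0
```

```bash
cat > down.py <<'E'
from goal import *
def down(x,y,z,ang):
    s=manip.get_state();q=s["ee_rot"];R=Ro.from_quat([q[1],q[2],q[3],q[0]])
    T=Ro.from_euler("z",ang)*Ro.from_quat([1,0,0,0]);T=min((T,T*Ro.from_euler("z",np.pi)),key=lambda T:(T*R.inv()).magnitude())
    print(s["position"],"lin",(np.array([x,y,z])-s["position"])/.5,"ang",(T*R.inv()).as_rotvec()/.08,s["qpos"])
E
python3 -c "
from down import *
down(.4288,.3353,.25,-.127)"
```

```text
[0.4294 0.3348 0.2454] lin [-0.0012  0.001   0.0092] ang [ 0.0379 -0.0996  0.0297] [0.5339 0.3703 1.7996 0.0018 0.9801 2.2331]
```

Request:
carry_out(linear=[[-0.001,0.001,-0.03],[0,0,-0.04],[0,0,-0.03],[0,0,-0.02],[0,0,-0.01],[0,0,-0.005],[0,0,0],[0,0,0]], angular=[[0.04,-0.1,0.03],[0,0,0],[0,0,0],[0,0,0],[0,0,0],[0,0,0],[0,0,0],[0,0,0]], hand=[0.45,0.45,0.45,0.45,0.45,0.4,0.35,0.35])

```text
clock: 10.18
position: [0.4292, 0.3355, 0.1806]
ee_rot: [-0.002, 0.998, -0.063, 0.002]
contact_force: [0.8, -0.7, -0.9]
width: 0.0299
gripper_force: 0.0
```

```bash
python3 -c "
from down import *
down(.4288,.3353,.175,-.127)"
```

```text
[0.4292 0.3355 0.1806] lin [-0.0007 -0.0005 -0.0112] ang [-0.0411  0.0526 -0.0079] [0.5356 0.4495 1.8751 0.0009 0.8117 2.2321]
```

Request:
carry_out(linear=[[0,0,-0.006],[0,0,-0.005],[0,0,0],[0,0,0]], angular=[[0,0,0],[0,0,0],[0,0,0],[0,0,0]], hand=[0.35,0.35,0.3,0.25])

```text
clock: 10.52
position: [0.4287, 0.3355, 0.1745]
ee_rot: [-0.001, 0.998, -0.063, 0.001]
contact_force: [0.0, -0.2, -0.2]
width: 0.0215
gripper_force: 0.0
```

Request:
carry_out(linear=[[0,0,0],[0,0,0],[0,0,0],[0,0,0],[0,0,0],[0,0,0]], angular=[[0,0,0],[0,0,0],[0,0,0],[0,0,0],[0,0,0],[0,0,0]], hand=[0.2,0.15,0.1,0.05,0,0], force=30)

```text
clock: 11.02
position: [0.4289, 0.3356, 0.1747]
ee_rot: [-0.002, 0.998, -0.063, 0.002]
contact_force: [-1.0, -0.1, 1.5]
width: 0.0105
gripper_force: 30.8
```

Request:
carry_out(linear=[[0,0,0.02],[0,0,0.05],[0,0,0.06],[0,0,0.06],[0,0,0.06],[0,0,0.06],[0,0,0.06],[0,0,0.03]], angular=[[0,0,0],[0,0,0],[0,0,-0.74],[-0.15,-0.8,0],[-0.15,-0.8,0],[-0.15,-0.8,0],[-0.15,-0.8,0],[-0.15,-0.8,0]], hand=[0,0,0,0,0,0,0,0])

```text
clock: 11.68
position: [0.4292, 0.3357, 0.3794]
ee_rot: [0.012, 0.982, -0.091, 0.167]
contact_force: [0.2, -0.1, -0.0]
width: 0.0103
gripper_force: 30.5
```

Request:
carry_out(linear=[[0.001,-0.03,0],[0.001,-0.05,-0.01],[0.002,-0.06,-0.01],[0.003,-0.06,-0.02],[0.003,-0.06,-0.02],[0.003,-0.06,-0.02],[0.003,-0.06,-0.02],[0.002,-0.06,-0.02]], angular=[[-0.15,-0.8,0],[-0.15,-0.8,0],[-0.15,-0.8,0],[0,0,0],[0,0,0],[0,0,0],[0,0,0],[0,0,0]], hand=[0,0,0,0,0,0,0,0])

```text
clock: 12.35
position: [0.4372, 0.1142, 0.3147]
ee_rot: [0.023, 0.962, -0.089, 0.258]
contact_force: [-0.0, 0.4, -0.8]
width: 0.0104
gripper_force: 30.5
```

Request:
carry_out(linear=[[0.002,-0.06,-0.02],[0.001,-0.04,-0.01],[0,0,0],[0,0,0]], angular=[[0,0,0],[0,0,0],[0,0,0],[0,0,0]], hand=[0,0,0,0])

```text
clock: 12.68
position: [0.439, 0.0644, 0.2996]
ee_rot: [0.023, 0.962, -0.091, 0.258]
contact_force: [0.2, 0.6, -0.2]
width: 0.0105
gripper_force: 30.5
```

```bash
python3 - <<'E'
from goal import *
goal(1,-51,275);goal(1,-51,195);s=manip.get_state();print(s["width"],s["gripper_force"])
E
```

```text
pos [0.439  0.0644 0.2996] goal [0.4401 0.0626 0.2987] lin [ 0.0021 -0.0037 -0.0019] ang [-0.0344  0.0008  0.0125] q [ 0.0356  0.073   2.137  -0.2611  0.4317  2.0039] F [ 0.1541  0.6481 -0.163 ]
pos [0.439  0.0644 0.2996] goal [0.4794 0.0552 0.2294] lin [ 0.0807 -0.0185 -0.1405] ang [-0.0344  0.0008  0.0125] q [ 0.0356  0.073   2.137  -0.2611  0.4317  2.0039] F [ 0.1541  0.6481 -0.163 ]
0.01053695193995771 30.496097803115845
```

Request:
carry_out(linear=[[0.02,-0.006,-0.035],[0.02,-0.004,-0.035],[0.02,-0.004,-0.035],[0.015,-0.003,-0.025],[0.006,-0.001,-0.01],[0,0,0],[0,0,0]], angular=[[-0.03,0,0.01],[0,0,0],[0,0,0],[0,0,0],[0,0,0],[0,0,0],[0,0,0]], hand=[0,0,0,0,0,0,0])

```text
clock: 13.27
position: [0.4799, 0.0572, 0.2299]
ee_rot: [0.023, 0.962, -0.088, 0.258]
contact_force: [0.2, 0.6, -0.3]
width: 0.0104
gripper_force: 30.5
```

```bash
python3 - <<'E'
from goal import *
goal(1,-51,195)
t=shot("top","t6.png").astype(int);s=shot("side","s6.png").astype(int)
t0=cv2.imread("pics/t5.png").astype(int);s0=cv2.imread("pics/s5.png").astype(int)
print("top diff to empty");d=abs(t-t0).sum(2)
for v in range(158,186):print(v,d[v,296:316].tolist())
for x in(30,50,70,90,98,102):print(x,proj("top",pt(p,x,-52,24)).round(1),proj("top",pt(p,x,-51,5)).round(1),proj("side",pt(p,x,-52,24)).round(1),"pocket z12 L/R",proj("top",pt(p,x,-43.5,12)).round(1),proj("top",pt(p,x,-60.5,12)).round(1))
d=abs(s-s0).sum(2);print("side")
for v in range(180,216):
    u=[u for u in range(262,300) if d[v,u]>60]
    if u:print(v,u)
E
```

```text
pos [0.4799 0.0572 0.2299] goal [0.4794 0.0552 0.2294] lin [-0.0011 -0.0041 -0.001 ] ang [-0.0002  0.01   -0.0551] q [ 0.0132  0.2399  2.1679 -0.4233  0.2379  2.1527] F [ 0.1958  0.6074 -0.3491]
top diff to empty
158 [1, 5, 6, 3, 5, 8, 8, 7, 3, 8, 5, 4, 10, 3, 8, 2, 8, 3, 6, 7]
159 [1, 11, 4, 6, 6, 2, 7, 3, 7, 13, 4, 7, 7, 11, 3, 5, 2, 3, 8, 7]
160 [9, 4, 6, 3, 3, 5, 6, 4, 11, 9, 3, 5, 0, 4, 7, 6, 3, 6, 4, 7]
161 [5, 4, 2, 9, 9, 3, 6, 4, 19, 7, 10, 4, 2, 6, 7, 5, 8, 2, 8, 5]
162 [6, 8, 4, 5, 2, 3, 6, 8, 23, 2, 4, 4, 4, 4, 8, 5, 1, 4, 1, 5]
163 [2, 6, 7, 8, 4, 10, 5, 5, 25, 5, 2, 2, 7, 7, 1, 7, 6, 5, 3, 6]
164 [2, 5, 5, 2, 1, 4, 3, 8, 23, 8, 7, 7, 5, 2, 6, 11, 4, 8, 4, 1]
165 [6, 4, 6, 4, 8, 2, 2, 14, 15, 3, 2, 7, 2, 9, 3, 3, 3, 4, 9, 1]
166 [5, 5, 1, 4, 5, 8, 5, 20, 11, 10, 6, 6, 4, 5, 5, 6, 5, 9, 5, 8]
167 [0, 1, 6, 4, 4, 10, 5, 30, 9, 6, 3, 5, 2, 1, 4, 5, 5, 8, 5, 2]
168 [6, 2, 4, 2, 1, 5, 6, 28, 8, 3, 7, 6, 5, 7, 4, 7, 1, 2, 3, 7]
169 [5, 8, 6, 4, 4, 5, 11, 27, 3, 7, 3, 1, 4, 5, 1, 9, 10, 0, 3, 3]
170 [6, 3, 5, 5, 5, 2, 12, 19, 2, 9, 3, 5, 2, 10, 4, 6, 2, 6, 4, 5]
171 [6, 2, 6, 5,
[... 1187 characters left out ...]
3 169.1] [287.8 196. ] pocket z12 L/R [300.3 169.4] [306.6 170.7]
90 [304.4 164.7] [304.7 162.2] [281.3 191.2] pocket z12 L/R [301.7 162.5] [307.9 163.8]
98 [304.9 161.9] [305.2 159.4] [278.8 189.3] pocket z12 L/R [302.2 159.7] [308.5 161. ]
102 [305.2 160.5] [305.5 158. ] [277.5 188.3] pocket z12 L/R [302.5 158.3] [308.8 159.6]
side
188 [276, 277]
189 [277, 278, 279]
190 [278, 279, 280]
191 [279, 280, 281]
192 [281, 282, 283]
193 [282, 283, 284]
194 [284, 285, 286]
195 [285, 286, 287]
196 [286, 287, 288]
197 [288, 289, 290]
198 [289, 290, 291]
199 [290, 291, 292]
200 [292, 293, 294]
201 [293, 294, 295]
202 [294, 295, 296]
203 [295, 296, 297, 298]
204 [297, 298, 299]
205 [298, 299]
206 [299]
```

Request:
carry_out(linear=[[-0.003,-0.0045,-0.001],[0.004,-0.001,-0.007],[0.004,-0.001,-0.007],[0.004,-0.0005,-0.007],[0,0,0],[0,0,0]], angular=[[0,0,0],[0,0,0],[0,0,0],[0,0,0],[0,0,0],[0,0,0]], hand=[0,0,0,0,0,0])

```text
clock: 13.87
position: [0.4845, 0.0529, 0.2184]
ee_rot: [0.024, 0.962, -0.088, 0.258]
contact_force: [-2.0, -0.6, 1.9]
width: 0.0103
gripper_force: 30.8
```

```bash
python3 - <<'E'
from goal import *
goal(0,-52,175)
t=shot("top","t7.png").astype(int);s=shot("side","s7.png").astype(int)
t0=cv2.imread("pics/t5.png").astype(int);s0=cv2.imread("pics/s5.png").astype(int)
d=abs(t-t0).sum(2)
for v in range(154,186):
    w=np.clip(d[v,296:312]-11,0,None)
    if w.sum()>6:print(v,round((w*np.arange(296,312)).sum()/w.sum(),1),end=" ; ")
for x in(30,60,90,98,102):print(x,proj("top",pt(p,x,-52,12)).round(1),proj("side",pt(p,x,-52,12)).round(1))
d=abs(s-s0).sum(2);print("side",[(v,[u for u in range(262,300) if d[v,u]>60]) for v in range(180,200)])
E
```

```text
pos [0.4845 0.0529 0.2184] goal [0.4882 0.0525 0.2116] lin [ 0.0074 -0.0009 -0.0137] ang [-0.0021  0.0082 -0.0395] q [ 0.0023  0.2652  2.175  -0.4659  0.206   2.1891] F [-2.0154 -0.5973  1.8734]
159 306.0 ; 160 306.0 ; 161 306.0 ; 162 306.0 ; 164 305.0 ; 165 305.0 ; 166 305.0 ; 167 305.0 ; 168 304.9 ; 169 304.0 ; 170 304.2 ; 171 304.0 ; 172 304.0 ; 173 303.6 ; 174 303.1 ; 175 303.4 ; 176 303.8 ; 177 303.4 ; 181 302.2 ; 182 301.8 ; 183 301.7 ; 184 301.4 ; 185 300.9 ; 30 [300.8 183.6] [298.5 208.5]
60 [302.8 173.5] [288.9 201.3]
90 [304.8 163.1] [279.4 194.1]
98 [305.4 160.3] [276.8 192.2]
102 [305.6 158.9] [275.6 191.2]
side [(180, []), (181, []), (182, []), (183, []), (184, []), (185, []), (186, []), (187, []), (188, []), (189, [275]), (190, [275, 276, 277]), (191, [277, 278]), (192, [278, 279]), (193, [279, 280, 281]), (194, [280, 281, 282]), (195, [281, 282, 283]), (196, [283, 284, 285]), (197, [284, 285, 286]), (198, [285, 286, 287]), (199, [287, 288])]
```

A slight contact, and the blade tip sits about 2–3 mm too far uphill. I'll lift, shift and look again.

Request:
carry_out(linear=[[-0.006,0.001,0.0104],[-0.004,0.0042,-0.003],[0,0,0],[0,0,0],[0,0,0]], angular=[[0,0,0],[0,0,-0.03],[0,0,0],[0,0,0],[0,0,0]], hand=[0,0,0,0,0])

```text
clock: 14.38
position: [0.4793, 0.0556, 0.2221]
ee_rot: [0.024, 0.962, -0.089, 0.258]
contact_force: [0.3, -0.3, -0.1]
width: 0.0104
gripper_force: 30.5
```

```bash
cat > look.py <<'E'
from goal import *
def look(n,z):
    goal(0,-52,175)
    t=shot("top",f"t{n}.png").astype(int);s=shot("side",f"s{n}.png").astype(int)
    t0=cv2.imread("pics/t5.png").astype(int);s0=cv2.imread("pics/s5.png").astype(int)
    d=abs(t-t0).sum(2)
    for v in range(152,186):
        w=np.clip(d[v,296:312]-11,0,None)
        if w.sum()>6:print(v,round((w*np.arange(296,312)).sum()/w.sum(),1),end=" ; ")
    d=abs(s-s0).sum(2);print("\nside",[(v,[u for u in range(262,300) if d[v,u]>60]) for v in range(184,200)])
    for x in(30,60,90,99.5):print(x,proj("top",pt(p,x,-52,z)).round(1),proj("side",pt(p,x,-52,z)).round(1))
E
python3 -c "
from look import *
look(8,19)"
```

```text
pos [0.4793 0.0556 0.2221] goal [0.4882 0.0525 0.2116] lin [ 0.0177 -0.0062 -0.021 ] ang [-0.0011  0.0026 -0.0112] q [ 0.0098  0.2531  2.1793 -0.4677  0.2163  2.1985] F [ 0.3146 -0.251  -0.126 ]
161 305.0 ; 162 305.0 ; 163 305.0 ; 164 305.9 ; 165 304.7 ; 166 304.0 ; 167 303.7 ; 168 304.0 ; 169 304.0 ; 170 303.6 ; 171 303.0 ; 172 303.0 ; 173 303.0 ; 174 303.0 ; 175 302.7 ; 176 302.1 ; 181 301.3 ; 182 301.1 ; 183 301.0 ; 184 300.8 ; 185 300.7 ; 
side [(184, []), (185, []), (186, []), (187, []), (188, []), (189, [276, 277]), (190, [277, 278]), (191, [278, 279, 280]), (192, [279, 280, 281]), (193, [281, 282]), (194, [282, 283]), (195, [283, 284, 285]), (196, [285, 286]), (197, [286, 287]), (198, [287, 288, 289]), (199, [288, 289, 290])]
30 [300.5 184.6] [299.7 206.9]
60 [302.5 174.4] [290.1 199.6]
90 [304.6 164. ] [280.5 192.4]
99.5 [305.2 160.7] [277.5 190.1]
```

```bash
python3 - <<'E'
from goal import *
s=cv2.imread("pics/s5.png").astype(int);Y=s[...,2]-s[...,0]
for v in range(188,204):print(v,Y[v,268:292].tolist())
for x in(102,98,22):print(x,proj("side",pt(p,x,-60.5,0)).round(1),proj("side",pt(p,x,-58.5,0)).round(1),proj("side",pt(p,x,-43.5,12)).round(1))
print("pliers pocket end");
for v in range(208,222):print(v,Y[v,268:288].tolist())
print([proj("side",pt(p,67,y,z)).round(1).tolist() for y,z in((-15,0),(15,12),(10,0))])
E
```

```text
188 [1, -4, -5, -3, 0, -2, -2, -4, -7, -6, -5, 9, -5, -3, -2, -11, -2, -6, -1, 8, 29, 6, -4, 5]
189 [-1, -5, -2, 0, -1, -1, 0, -2, -7, -11, -6, -1, 1, -1, 9, 3, -3, -2, -5, 17, 78, 10, -1, 1]
190 [-1, -2, -1, -1, -2, -1, 3, -5, 2, 0, -8, -9, -7, -4, -8, 2, -5, 3, -7, -2, 24, 0, 1, 0]
191 [-4, -1, 0, 0, -5, 7, 0, 0, -4, -4, -1, 4, -3, 2, -9, -2, -3, 1, -1, 5, 0, 1, -1, 4]
192 [1, -3, -2, -1, -2, -12, 5, -2, 4, 0, -5, -1, 0, 2, -2, -2, -5, -8, 6, -1, -2, 0, 1, -3]
193 [1, -1, 0, 0, 4, -8, 65, 38, 7, -3, -2, -1, 3, 0, 0, -2, -2, 4, -7, -2, -1, 0, -1, -4]
194 [-2, 0, -2, -1, -4, -6, 87, 118, 65, 15, -7, -12, 0, 2, -7, 3, 4, -3, -7, 1, 10, -4, -6, 3]
195 [-1, -1, -4, 1, -2, -3, -9, 50, 113, 75, 35, 3, -11, 1, -6, -2, -3, -1, 5, 0, 3, 3, -7, -1]
196 [-4, 1, -5, 1, -3, 4, -2, -13, 15, 114, 96, 53, 4, -9, -2, -4, 4, 5, -2, 8, -3, -3, 0, -8]
197 [3, -8, 1, 7, -2, -3, -10, -2, -9, 0, 77, 111, 64, 18, 2, -10, -5, -1, 4, -1, -4, -1, 4, -5]
198 [-4, 2, -9, 2, -4, -6, -5, -3, -1, -12, -6, 44, 111, 80, 29, 5, 6, -4, -2, 1, 7, -6, 5, -1]
199 [3, -5, -5, 0, 0, -6, -5, -4, -1, 2, -4, -1, 15, 110, 100,
[... 1006 characters left out ...]
107, 83, 57, 23, 4, -3, -1, 0, -3, -3]
214 [-9, -3, 7, 0, 5, 0, -1, 60, 113, 116, 46, 0, 36, 41, 10, 3, -4, -2, -3, -5]
215 [-1, -2, -4, 0, 2, -11, 28, 111, 119, 88, 4, 0, 3, 2, -1, 2, 1, -3, -1, -5]
216 [-1, -7, -1, -4, -4, -10, -10, 45, 107, 61, 5, 0, 25, 5, 2, 4, 3, 1, 1, -2]
217 [-8, -1, -2, -1, -8, -2, 2, -13, 16, 81, 35, 3, 0, 25, 4, 3, 3, 4, 1, -4]
218 [-2, -8, -5, -1, 1, 2, -6, -6, -5, -11, 57, 3, 4, 1, 2, 3, 3, 3, 3, -1]
219 [-3, -2, -2, 2, 2, 3, -2, -9, -1, 1, 1, -1, 0, 2, 4, 4, 3, 3, 3, 0]
220 [8, 1, -4, -3, 7, -1, -2, -8, 8, -6, 1, -8, 0, 1, 3, 3, 4, 2, 2, 4]
221 [0, 0, -2, -7, -6, -2, 0, -2, 3, -5, -2, -9, 6, -1, 0, 4, 0, 3, 5, 5]
[[278.1, 210.5], [274.5, 214.4], [273.5, 216.1]]
```

```bash
python3 - <<'E'
from goal import *
for n,f in(("top","t8"),("side","s8")):
    im=cv2.imread(f"pics/{f}.png").astype(int);R=im[...,2]-im[...,1];c=proj(n,pt(p,17.5,-52,19));print(n,"junction expected",c.round(1),"axis/mm",((proj(n,pt(p,27.5,-52,19))-c)/10).round(3))
    u0,v0=c.round().astype(int)
    for v in range(v0-7,v0+8):print(v,[tuple(im[v,u,::-1]) and f"{im[v,u,2]}/{im[v,u,1]}/{im[v,u,0]}" for u in range(u0-6,u0+8)])
E
```

```text
top junction expected [299.7 188.8] axis/mm [ 0.066 -0.334]
182 ['54/55/53', '57/56/54', '56/57/55', '58/57/56', '90/76/50', '148/113/36', '146/117/55', '133/121/94', '141/116/56', '145/113/43', '127/100/49', '68/68/64', '65/69/67', '74/76/74']
183 ['55/55/55', '53/53/53', '53/54/55', '62/59/54', '109/89/51', '150/117/44', '146/118/64', '136/128/111', '146/119/57', '147/114/40', '115/92/47', '53/51/48', '49/50/49', '52/50/48']
184 ['64/60/55', '58/58/56', '53/54/55', '71/64/54', '124/100/47', '150/118/45', '143/120/70', '135/128/113', '147/116/52', '147/115/45', '105/87/52', '57/56/55', '55/55/54', '57/57/54']
185 ['115/92/49', '107/87/48', '92/78/52', '99/83/50', '136/108/45', '150/118/48', '142/122/72', '137/126/101', '148/116/48', '143/112/44', '84/73/54', '52/54/56', '54/56/55', '56/58/56']
186 ['149/116/43', '146/115/42', '135/107/46', '137/109/48', '149/118/43', '148/118/53', '137/122/82', '141/124/83', '149/116/45', '141/111/45', '76/68/56', '56/56/56', '55/56/56', '56/56/55']
187 ['147/117/42', '149/117/45', '147/115/42', '148/115/41', '147/114/42', '131/105/61', '124/112/93'
[... 3812 characters left out ...]
 ['72/54/8', '114/88/0', '118/93/0', '114/88/0', '118/91/0', '119/91/0', '107/84/11', '82/70/45', '101/107/107', '81/89/89', '34/33/35', '27/29/28', '25/28/30', '29/26/29']
215 ['114/86/0', '117/91/4', '113/88/1', '115/89/0', '114/87/0', '118/90/0', '114/86/0', '105/102/86', '97/107/105', '45/52/54', '25/28/32', '28/30/33', '16/21/24', '17/12/25']
216 ['117/90/0', '113/88/0', '112/87/0', '116/91/0', '113/87/0', '113/86/0', '115/96/29', '103/108/108', '66/72/76', '33/37/36', '26/26/28', '25/31/29', '27/31/28', '22/21/28']
217 ['115/88/0', '116/90/0', '116/88/0', '112/88/0', '112/84/0', '113/89/0', '116/88/0', '111/99/52', '64/62/52', '30/34/36', '19/21/23', '19/18/24', '17/20/23', '19/21/22']
```

The top and side views put the handle/blade junction 3–5 mm uphill of its place, so the grip point is nearer the cap than planned. I'll shift 3.5 mm downhill and descend.

Request:
carry_out(linear=[[-0.006,0.001,-0.0035],[0.004,-0.0008,-0.007],[0.004,-0.0008,-0.007],[0,0,0],[0,0,0]], angular=[[0,0,0],[0,0,0],[0,0,0],[0,0,0],[0,0,0]], hand=[0,0,0,0,0])

```text
clock: 14.9
position: [0.4804, 0.0552, 0.213]
ee_rot: [0.024, 0.962, -0.089, 0.258]
contact_force: [0.7, -0.8, 0.2]
width: 0.0108
gripper_force: 30.5
```

```bash
cat > junc.py <<'E'
from goal import *
def junc(k,z):
    goal(-6,-52,175)
    t=shot("top",f"t{k}.png").astype(int);s=shot("side",f"s{k}.png").astype(int)
    c=proj("top",pt(p,17.5,-52,z));u=int(round(c[0]));print("top exp",c.round(1))
    print([(v,(t[v,u-3:u+3,2]-t[v,u-3:u+3,0]).tolist(),int(t[v,u-1:u+1,2].mean())) for v in range(185,194)])
    c=proj("side",pt(p,17.5,-52,z));print("side exp",c.round(1),"tip exp",proj("side",pt(p,99.5,-52,z)).round(1))
    h=(s[...,2]-s[...,1]>17)&(abs(s[...,1]-s[...,0])<15)
    for v in range(204,220):
        q=[u for u in range(295,315) if h[v,u]]
        if q:print(v,q,end="; ")
    s0=cv2.imread("pics/s5.png").astype(int);d=abs(s-s0).sum(2);print("\ntip",[(v,[u for u in range(262,300) if d[v,u]>60]) for v in range(185,198)])
E
python3 -c "
from junc import *
junc(9,13)"
```

```text
pos [0.4804 0.0552 0.213 ] goal [0.4831 0.0535 0.2086] lin [ 0.0053 -0.0036 -0.0089] ang [-0.0002 -0.0039 -0.0107] q [ 0.0089  0.2711  2.1885 -0.528   0.1926  2.2593] F [ 0.6868 -0.7674  0.2224]
top exp [299.9 187.9]
[(185, [47, 91, 107, 75, 26, 99], 145), (186, [91, 106, 99, 65, 47, 102], 143), (187, [105, 103, 76, 43, 62, 105], 129), (188, [105, 87, 39, 20, 52, 96], 97), (189, [100, 58, 21, 17, 31, 84], 78), (190, [99, 38, 21, 19, 30, 82], 79), (191, [76, 30, 21, 19, 32, 85], 81), (192, [29, 21, 22, 19, 30, 82], 83), (193, [5, 21, 23, 22, 20, 40], 82)]
side exp [302.6 211.3] tip exp [276.5 191.6]
212 [302, 303, 304]; 213 [302, 303, 304, 305, 306]; 214 [303, 304, 305, 306]; 215 [304, 305]; 216 [305]; 
tip [(185, []), (186, []), (187, []), (188, []), (189, []), (190, []), (191, []), (192, [276]), (193, [277, 278]), (194, [278, 279, 280]), (195, [279, 280, 281]), (196, [281, 282]), (197, [282, 283, 284])]
```

Junction and tip now agree with prediction in both views. I'll descend the rest.

Request:
carry_out(linear=[[0.002,-0.0004,-0.0035],[0.0015,-0.0003,-0.0026],[0,0,0],[0,0,0]], angular=[[0,0,0],[0,0,0],[0,0,0],[0,0,0]], hand=[0,0,0,0])

```text
clock: 15.33
position: [0.4821, 0.0549, 0.2103]
ee_rot: [0.024, 0.962, -0.089, 0.258]
contact_force: [-0.2, 0.1, -1.2]
width: 0.0102
gripper_force: 30.5
```

Request:
carry_out(linear=[[0.001,-0.0002,-0.0017],[0,0,0],[0,0,0]], angular=[[0,0,0],[0,0,0],[0,0,0]], hand=[0,0,0])

```text
clock: 15.58
position: [0.4825, 0.0549, 0.2095]
ee_rot: [0.024, 0.962, -0.089, 0.258]
contact_force: [0.0, 0.9, -0.1]
width: 0.0108
gripper_force: 30.5
```

Request:
carry_out(linear=[[0.0008,-0.0002,-0.0014],[0,0,0],[0,0,0]], angular=[[0,0,0],[0,0,0],[0,0,0]], hand=[0,0,0])

```text
clock: 15.83
position: [0.483, 0.0548, 0.2088]
ee_rot: [0.024, 0.962, -0.089, 0.258]
contact_force: [0.2, 0.5, -0.7]
width: 0.0107
gripper_force: 30.5
```

```bash
python3 -c "
from junc import *
junc(10,5)"
```

```text
pos [0.483  0.0548 0.2088] goal [0.4831 0.0535 0.2086] lin [ 0.0003 -0.0026 -0.0005] ang [-0.0015  0.006  -0.0098] q [ 0.0075  0.2817  2.1891 -0.5577  0.1818  2.2886] F [ 0.153   0.4528 -0.6905]
top exp [300.2 186.8]
[(185, [48, 91, 104, 73, 21, 96], 146), (186, [90, 105, 100, 64, 36, 100], 141), (187, [107, 103, 73, 41, 32, 86], 116), (188, [105, 85, 32, 19, 25, 67], 83), (189, [103, 58, 19, 19, 24, 65], 80), (190, [86, 38, 20, 21, 26, 66], 82), (191, [43, 27, 23, 21, 26, 62], 82), (192, [1, 18, 23, 22, 20, 25], 83), (193, [5, 22, 24, 22, 8, -4], 82)]
side exp [301.2 213.1] tip exp [275.2 193.5]
213 [302, 303]; 214 [302, 303, 304, 305]; 215 [302, 303, 304, 305]; 216 [303, 304, 305]; 217 [304]; 
tip [(185, []), (186, []), (187, []), (188, []), (189, []), (190, []), (191, []), (192, []), (193, [275]), (194, [276, 277, 278]), (195, [277, 278]), (196, [278, 279]), (197, [280, 281, 282])]
```

Request:
carry_out(linear=[[0.0008,-0.0002,-0.0014],[0,0,0],[0,0,0]], angular=[[0,0,0],[0,0,0],[0,0,0]], hand=[0,0,0])

```text
clock: 16.18
position: [0.4833, 0.0546, 0.2081]
ee_rot: [0.024, 0.962, -0.089, 0.258]
contact_force: [-0.3, -0.1, -0.3]
width: 0.0105
gripper_force: 30.5
```

Request:
carry_out(linear=[[0.0006,-0.0001,-0.001],[0,0,0],[0,0,0]], angular=[[0,0,0],[0,0,0],[0,0,0]], hand=[0,0,0])

```text
clock: 16.43
position: [0.4836, 0.0546, 0.2077]
ee_rot: [0.024, 0.962, -0.089, 0.258]
contact_force: [-0.7, 0.0, 1.6]
width: 0.0105
gripper_force: 30.8
```

Request:
carry_out(linear=[[0.0006,-0.0001,-0.001],[0,0,0],[0,0,0]], angular=[[0,0,0],[0,0,0],[0,0,0]], hand=[0,0,0])

```text
clock: 16.68
position: [0.4836, 0.0546, 0.2076]
ee_rot: [0.024, 0.962, -0.089, 0.258]
contact_force: [-4.5, 1.2, 7.0]
width: 0.0107
gripper_force: 31.6
```

Seated, with 8 N along the slope normal. Releasing.

Request:
carry_out(linear=[[0,0,0],[0,0,0],[0,0,0],[0,0,0],[0,0,0]], angular=[[0,0,0],[0,0,0],[0,0,0],[0,0,0],[0,0,0]], hand=[0.15,0.18,0.22,0.26,0.28])

```text
clock: 17.1
position: [0.484, 0.0545, 0.207]
ee_rot: [0.024, 0.962, -0.089, 0.258]
contact_force: [-0.6, 0.2, -0.1]
width: 0.0237
gripper_force: 0.0
```

Request:
carry_out(linear=[[-0.005,0.001,0.0087],[-0.01,0.002,0.017],[-0.02,0.004,0.035],[-0.03,0.006,0.05],[-0.035,0.006,0.06],[-0.035,0.006,0.06],[0,0,0],[0,0,0]], angular=[[0,0,0],[0,0,0],[0,0,0],[0,0,0],[0,0,0],[0,0,0],[0,0,0],[0,0,0]], hand=[0.28,0.28,0.28,0.28,0.28,0.28,0.28,0.28])

```text
clock: 17.77
position: [0.4162, 0.0672, 0.3244]
ee_rot: [0.023, 0.961, -0.089, 0.26]
contact_force: [-0.0, 0.0, -0.4]
width: 0.0236
gripper_force: 0.0
```

```bash
python3 - <<'E'
from junc import *
junc(11,5)
s=cv2.imread("pics/s11.png");t=cv2.imread("pics/t11.png").astype(int);g=t[...,2]-t[...,0]
print("cap end exp top",proj("top",pt(p,-19.5,-52,5)).round(1),"channel lower edge",proj("top",pt(p,-22,-52,0)).round(1))
for v in range(194,206):print(v,[f"{t[v,u,2]}/{t[v,u,0]}" for u in range(292,304)])
# cover: edge tab (dark) in the two views
c=proj("side",pt(p,118-225*np.cos(1.68),-16,20+225*np.sin(1.68)));print("tab tip exp",c,proj("top",pt(p,118-225*np.cos(1.68),-16,20+225*np.sin(1.68))))
T=cv2.cvtColor(t.astype(np.uint8),cv2.COLOR_BGR2GRAY)
m=(cv2.cvtColor(s,cv2.COLOR_BGR2GRAY)<70).astype(np.uint8);m[:, :300]=0
k,l,st,ce=cv2.connectedComponentsWithStats(m[:165,:345]);print([ (st[i].tolist(),ce[i].round(1).tolist()) for i in range(1,k) if st[i,4]>30])
E
```

```text
pos [0.4162 0.0672 0.3244] goal [0.4831 0.0535 0.2086] lin [ 0.1337 -0.0275 -0.2317] ang [-0.0049  0.0685 -0.0149] q [ 0.0474  0.0036  2.1342 -0.2427  0.4988  1.987 ] F [-0.0314  0.0343 -0.4111]
top exp [300.2 186.8]
[(185, [49, 92, 105, 75, 20, 98], 146), (186, [91, 108, 104, 71, 36, 104], 145), (187, [106, 104, 80, 54, 47, 101], 126), (188, [108, 97, 40, 23, 47, 90], 92), (189, [105, 87, 21, 17, 27, 67], 78), (190, [101, 59, 20, 19, 28, 74], 78), (191, [100, 37, 19, 20, 30, 83], 81), (192, [98, 30, 20, 20, 32, 94], 80), (193, [99, 23, 19, 20, 43, 105], 80)]
side exp [301.2 213.1] tip exp [275.2 193.5]
214 [302, 303]; 215 [302, 303, 304, 305, 306]; 216 [302, 303, 304, 305, 306]; 217 [304, 305, 306, 307]; 218 [305, 306, 307, 308, 309, 310]; 219 [306, 307, 308, 309, 310]; 
tip [(185, []), (186, []), (187, []), (188, []), (189, []), (190, []), (191, []), (192, []), (193, []), (194, []), (195, [276]), (196, [277, 278]), (197, [279])]
cap end exp top [297.9 198.9] channel lower edge [297.9 198.9]
194 ['145/38', '147/41', '146/41', '147/39', '147/39', '133/45', '82/59', '79/61', '83/60', 
[... 765 characters left out ...]
01 ['52/50', '52/49', '50/49', '54/51', '52/49', '51/48', '57/54', '52/48', '50/47', '51/51', '51/49', '52/51']
202 ['53/48', '53/48', '53/51', '52/49', '53/50', '51/49', '50/48', '52/49', '54/51', '51/49', '53/51', '51/51']
203 ['52/47', '52/49', '52/47', '53/50', '52/49', '53/50', '53/47', '53/50', '53/49', '54/51', '54/51', '53/51']
204 ['53/49', '53/51', '52/50', '52/50', '52/48', '53/50', '52/51', '52/47', '54/50', '53/49', '54/51', '54/50']
205 ['52/51', '53/49', '51/48', '52/51', '52/51', '52/49', '55/51', '52/49', '53/51', '54/52', '54/50', '54/51']
tab tip exp [296.7489 122.2835] [282.8514 173.5398]
[([300, 119, 8, 14, 50], [302.9, 125.7]), ([313, 149, 22, 16, 300], [323.5, 157.1])]
```

The screwdriver lies in its place: cap end at top (298,200), junction and tip each within about 3 mm, and nothing raised. Next is the cover. I'll go up and over it with the fingers shut, keeping the same tilt, to come behind the free edge.

Request:
carry_out(linear=[[-0.028,0.005,0.049],[-0.028,0.005,0.049],[-0.028,0.005,0.049],[-0.028,0.005,0.049],[-0.028,0.005,0.049],[0,0,0]], angular=[[0,0.07,0],[0,0,0],[0,0,0],[0,0,0],[0,0,0],[0,0,0]], hand=[0,0,0,0,0,0])

```text
clock: 18.37
position: [0.3467, 0.0798, 0.4482]
ee_rot: [0.024, 0.962, -0.089, 0.258]
contact_force: [0.5, -0.3, 0.2]
width: 0.0002
gripper_force: 0.0
```

Request:
carry_out(linear=[[0.05,0.003,0.028],[0.05,0.003,0.028],[0.05,0.003,0.028],[0.05,0.003,0.028],[0.05,0.003,0.028],[0.05,0.002,0.028],[0,0,0],[0,0,0]], angular=[[0,0,0],[0,0,0],[0,0,0],[0,0,0],[0,0,0],[0,0,0],[0,0,0],[0,0,0]], hand=[0,0,0,0,0,0,0,0])

```text
clock: 19.03
position: [0.4989, 0.0878, 0.5264]
ee_rot: [0.025, 0.963, -0.09, 0.253]
contact_force: [-1.4, -0.4, -0.3]
width: 0.0001
gripper_force: 0.0
```

```bash
python3 - <<'E'
from goal import *
goal(165,-16,450);goal(165,-16,378)
s=shot("side","s12.png");t=shot("top","t12.png")
# cover edge left corner in both views, by brightness: frame is the pale line
c=lambda th,y:(proj("top",pt(p,118-207*np.cos(th),y,20+207*np.sin(th))).round(1),proj("side",pt(p,118-207*np.cos(th),y,20+207*np.sin(th))).round(1))
for th in(1.55,1.6,1.65,1.7):print(th,c(th,96),c(th,-16))
L=tri((235,166),(225+197/4,130+105/4));print("left corner tri",L)
R=np.array([[np.cos(p[2]),np.sin(p[2])],[-np.sin(p[2]),np.cos(p[2])]])@(L[0][:2]-p[:2])
lx,lz=R[0],L[0][2]-.06;sx,sz=lx*np.cos(a)+lz*np.sin(a),-lx*np.sin(a)+lz*np.cos(a);print("slope coords",sx,R[1],sz,"th",np.arctan2(sz-.02,.118-sx),np.hypot(sz-.02,.118-sx))
E
```

```text
pos [0.4989 0.0878 0.5264] goal [0.5002 0.0869 0.5322] lin [ 0.0026 -0.0019  0.0116] ang [ 0.0048 -0.118   0.0015] q [ 0.0881 -0.0075  1.61   -0.1566  1.0467  1.8888] F [-1.4391 -0.3955 -0.3127]
pos [0.4989 0.0878 0.5264] goal [0.5355 0.0802 0.4699] lin [ 0.0733 -0.0152 -0.1131] ang [ 0.0048 -0.118   0.0015] q [ 0.0881 -0.0075  1.61   -0.1566  1.0467  1.8888] F [-1.4391 -0.3955 -0.3127]
1.55 (array([232.3, 172.4]), array([280.9, 160.1])) (array([281.8, 182.7]), array([304.1, 135.9]))
1.6 (array([232.9, 168.1]), array([276.7, 157. ])) (array([282.5, 178.5]), array([300.2, 133. ]))
1.65 (array([233.5, 163.7]), array([272.4, 154. ])) (array([283.3, 174.1]), array([296.3, 130.2]))
1.7 (array([234.2, 159.3]), array([268. , 151.2])) (array([284.1, 169.7]), array([292.2, 127.7]))
left corner tri (array([0.6013, 0.1787, 0.3171]), np.float64(0.0011863990714722692))
slope coords 0.12882773820074236 0.09296479085607316 0.22244608352729453 th 1.624229967481153 0.20273543511207934
```

Request:
carry_out(linear=[[0.014,-0.003,-0.018],[0.018,-0.004,-0.025],[0.018,-0.004,-0.025],[0.013,-0.003,-0.02],[0.004,-0.001,-0.008],[0,0,0],[0,0,0]], angular=[[0,-0.1,0],[0,0,0],[0,0,0],[0,0,0],[0,0,0],[0,0,0],[0,0,0]], hand=[0,0,0,0,0,0,0])

```text
clock: 19.72
position: [0.5296, 0.0806, 0.4807]
ee_rot: [0.024, 0.962, -0.089, 0.259]
contact_force: [0.2, -0.2, 0.4]
width: -0.0002
gripper_force: 0.0
```

```bash
python3 - <<'E'
from goal import *
goal(165,-16,388)
f=lambda th:pt(p,118-195*np.cos(th)+5*np.sin(th)+11,-16,20+195*np.sin(th)+5*np.cos(th)+173)
q=manip.get_state()["position"]
for th in [1.62,1.5,1.38,1.26,1.14,1.02,.9,.78,.66,.54,.42,.3,.2,.1,.03,-.02]:
    w=f(th);print(th,((w-q)/.5).round(4),w.round(3));q=w
E
```

```text
pos [0.5296 0.0806 0.4807] goal [0.5306 0.0811 0.4785] lin [ 0.002   0.0012 -0.0044] ang [-0.0011  0.0265 -0.0096] q [ 0.0656  0.0518  1.6616 -0.1565  0.922   1.8842] F [ 0.2303 -0.2366  0.3719]
1.62 [-0.034   0.008  -0.0267] [0.513 0.085 0.467]
1.5 [-0.0402  0.0076 -0.0228] [0.493 0.088 0.456]
1.38 [-0.0372  0.007  -0.0275] [0.474 0.092 0.442]
1.26 [-0.0337  0.0063 -0.0318] [0.457 0.095 0.426]
1.14 [-0.0297  0.0056 -0.0357] [0.442 0.098 0.408]
1.02 [-0.0253  0.0048 -0.0391] [0.43  0.1   0.389]
0.9 [-0.0205  0.0039 -0.0419] [0.419 0.102 0.368]
0.78 [-0.0154  0.0029 -0.0441] [0.412 0.104 0.346]
0.66 [-0.0101  0.0019 -0.0456] [0.407 0.104 0.323]
0.54 [-0.0047  0.0009 -0.0465] [0.404 0.105 0.3  ]
0.42 [ 0.0008 -0.0002 -0.0468] [0.405 0.105 0.276]
0.3 [ 0.0063 -0.0012 -0.0463] [0.408 0.104 0.253]
0.2 [ 0.0094 -0.0018 -0.0378] [0.413 0.103 0.234]
0.1 [ 0.0131 -0.0025 -0.0367] [0.419 0.102 0.216]
0.03 [ 0.0113 -0.0021 -0.0248] [0.425 0.101 0.204]
-0.02 [ 0.0091 -0.0017 -0.0172] [0.429 0.1   0.195]
```

Request:
carry_out(linear=[[-0.012,0.003,-0.009],[-0.012,0.003,-0.009],[-0.01,0.002,-0.009],[-0.02,0.004,-0.0115],[-0.02,0.004,-0.0115],[0,0,0]], angular=[[0,0,0],[0,0,0],[0,0,0],[0,0,0],[0,0,0],[0,0,0]], hand=[0,0,0,0,0,0])

```text
clock: 20.22
position: [0.4903, 0.0889, 0.4546]
ee_rot: [0.024, 0.962, -0.089, 0.257]
contact_force: [-0.6, -0.9, -1.2]
width: -0.0001
gripper_force: 0.0
```

Request:
carry_out(linear=[[-0.0186,0.0035,-0.0138],[-0.0186,0.0035,-0.0138],[-0.0168,0.0031,-0.0159],[-0.0168,0.0031,-0.0159]], angular=[[0,0,0],[0,0,0],[0,0,0],[0,0,0]], hand=[0,0,0,0])

```text
clock: 20.55
position: [0.4573, 0.0953, 0.4267]
ee_rot: [0.024, 0.961, -0.089, 0.26]
contact_force: [0.6, -0.8, -0.0]
width: 0.0003
gripper_force: 0.3
```

```bash
python3 - <<'E'
from goal import *
goal(118-195*np.cos(1.26)+5*np.sin(1.26)+11,-16,20+195*np.sin(1.26)+5*np.cos(1.26)+173)
t=shot("top","t13.png")
for th in(1.65,1.4,1.26,1.1):
    print(th,[proj("top",pt(p,118-207*np.cos(th),y,20+207*np.sin(th))).round(1).tolist() for y in(95,-128)])
g=cv2.cvtColor(t,cv2.COLOR_BGR2GRAY).astype(int)
for u in(240,335,342):print(u,[(v,g[v,u]) for v in range(150,225,2)])
E
```

```text
pos [0.4573 0.0953 0.4267] goal [0.4571 0.095  0.4263] lin [-0.0003 -0.0006 -0.0007] ang [-0.0025  0.0622 -0.0148] q [ 0.1179 -0.0232  1.8746 -0.2113  0.7928  1.9842] F [ 0.6203 -0.7623 -0.0204]
1.65 [[233.9, 163.8], [333.1, 184.4]]
1.4 [[231.4, 184.6], [328.4, 204.7]]
1.26 [[230.7, 194.5], [326.1, 214.3]]
1.1 [[230.4, 204.1], [323.8, 223.5]]
240 [(150, np.int64(221)), (152, np.int64(218)), (154, np.int64(220)), (156, np.int64(221)), (158, np.int64(218)), (160, np.int64(221)), (162, np.int64(219)), (164, np.int64(215)), (166, np.int64(220)), (168, np.int64(223)), (170, np.int64(238)), (172, np.int64(244)), (174, np.int64(244)), (176, np.int64(245)), (178, np.int64(239)), (180, np.int64(216)), (182, np.int64(227)), (184, np.int64(239)), (186, np.int64(240)), (188, np.int64(239)), (190, np.int64(239)), (192, np.int64(240)), (194, np.int64(220)), (196, np.int64(206)), (198, np.int64(224)), (200, np.int64(222)), (202, np.int64(222)), (204, np.int64(221)), (206, np.int64(222)), (208, np.int64(222)), (210, np.int64(216)), (212, np.int64(207)), (214, np.int64(220)), (216, np.int64(224)), (2
[... 1067 characters left out ...]
2, np.int64(219)), (164, np.int64(218)), (166, np.int64(219)), (168, np.int64(218)), (170, np.int64(217)), (172, np.int64(216)), (174, np.int64(217)), (176, np.int64(212)), (178, np.int64(208)), (180, np.int64(203)), (182, np.int64(204)), (184, np.int64(207)), (186, np.int64(212)), (188, np.int64(217)), (190, np.int64(222)), (192, np.int64(221)), (194, np.int64(220)), (196, np.int64(221)), (198, np.int64(219)), (200, np.int64(221)), (202, np.int64(221)), (204, np.int64(219)), (206, np.int64(217)), (208, np.int64(220)), (210, np.int64(211)), (212, np.int64(213)), (214, np.int64(214)), (216, np.int64(216)), (218, np.int64(218)), (220, np.int64(220)), (222, np.int64(221)), (224, np.int64(218))]
```

The cover follows smoothly (about 1.28 rad) with little force. Continuing along the arc.

Request:
carry_out(linear=[[-0.0148,0.0028,-0.0178],[-0.0148,0.0028,-0.0178],[-0.0126,0.0024,-0.0195],[-0.0126,0.0024,-0.0195],[-0.0102,0.002,-0.021],[-0.0102,0.002,-0.021],[-0.0077,0.0015,-0.022],[-0.0077,0.0015,-0.022]], angular=[[0,0,0],[0,0,0],[0,0,0],[0,0,0],[0,0,0],[0,0,0],[0,0,0],[0,0,0]], hand=[0,0,0,0,0,0,0,0])

```text
clock: 21.27
position: [0.4125, 0.104, 0.3463]
ee_rot: [0.024, 0.961, -0.089, 0.26]
contact_force: [0.7, -1.3, 0.0]
width: 0.0002
gripper_force: 0.2
```

Request:
carry_out(linear=[[-0.005,0.001,-0.0228],[-0.005,0.001,-0.0228],[-0.0024,0.0004,-0.0233],[-0.0024,0.0004,-0.0233],[0.0004,-0.0001,-0.0234],[0.0004,-0.0001,-0.0234],[0,0,0]], angular=[[0,0,0],[0,0,0],[0,0,0],[0,0,0],[0,0,0],[0,0,0],[0,0,0]], hand=[0,0,0,0,0,0,0])

```text
clock: 21.85
position: [0.4048, 0.105, 0.275]
ee_rot: [0.024, 0.962, -0.089, 0.257]
contact_force: [-0.6, -0.2, -0.4]
width: -0.0001
gripper_force: 0.0
```

```bash
python3 - <<'E'
from goal import *
th=.42;goal(118-195*np.cos(th)+5*np.sin(th)+11,-16,20+195*np.sin(th)+5*np.cos(th)+173)
E
```

```text
pos [0.4048 0.105  0.275 ] goal [0.4047 0.1049 0.2765] lin [-0.0003 -0.0003  0.003 ] ang [ 0.0107 -0.0094 -0.0113] q [ 0.1668  0.0815  2.2122 -0.4711  0.391   2.3185] F [-0.6465 -0.1707 -0.4434]
```

Request:
carry_out(linear=[[0.003,-0.0006,-0.023],[0.003,-0.0006,-0.023],[0.0047,-0.0009,-0.019],[0.0047,-0.0009,-0.019],[0.0044,-0.0008,-0.0122],[0.0044,-0.0008,-0.0122],[0.0044,-0.0008,-0.0122],[0,0,0]], angular=[[0,0,0],[0,0,0],[0,0,0],[0,0,0],[0,0,0],[0,0,0],[0,0,0],[0,0,0]], hand=[0,0,0,0,0,0,0,0])

```text
clock: 22.52
position: [0.4205, 0.1024, 0.2162]
ee_rot: [0.024, 0.961, -0.089, 0.259]
contact_force: [0.0, -0.0, -0.5]
width: -0.0
gripper_force: 0.0
```

Request:
carry_out(linear=[[0.004,-0.0007,-0.0083],[0.004,-0.0007,-0.0083],[0.003,-0.0006,-0.0083],[0,0,0]], angular=[[0,0,0],[0,0,0],[0,0,0],[0,0,0]], hand=[0,0,0,0])

```text
clock: 22.85
position: [0.4277, 0.0993, 0.2082]
ee_rot: [0.022, 0.962, -0.089, 0.256]
contact_force: [0.2, 0.1, 0.6]
width: -0.0001
gripper_force: 0.0
```

Request:
carry_out(linear=[[0.002,-0.0004,-0.0035],[0.002,-0.0004,-0.0035],[0,0,0],[0,0,0]], angular=[[0,0,0],[0,0,0],[0,0,0],[0,0,0]], hand=[0,0,0,0])

```text
clock: 23.18
position: [0.4296, 0.0985, 0.206]
ee_rot: [0.022, 0.963, -0.089, 0.255]
contact_force: [-0.2, -0.3, 0.7]
width: -0.0003
gripper_force: 0.0
```

```bash
python3 - <<'E'
from goal import *
th=0;goal(118-195*np.cos(th)+5*np.sin(th)+11,-16,20+195*np.sin(th)+5*np.cos(th)+173)
E
```

```text
pos [0.4296 0.0985 0.206 ] goal [0.4274 0.1006 0.1985] lin [-0.0044  0.0042 -0.015 ] ang [-0.0523 -0.0642 -0.0431] q [ 0.1333  0.241   2.2728 -0.8646  0.2     2.7035] F [-0.2019 -0.2969  0.6601]
```

Joint 6 is at its limit. I'll back off slightly and turn the tool about its own axis to free it, since the yaw doesn't matter for pressing.

Request:
carry_out(linear=[[-0.01,0.002,0.017],[0,0,0],[0,0,0],[0,0,0],[0,0,0],[0,0,0],[0,0,0]], angular=[[-0.39,0.07,0.69],[-0.39,0.07,0.69],[-0.39,0.07,0.69],[-0.39,0.07,0.69],[-0.39,0.07,0.69],[-0.39,0.07,0.69],[0,0,0]], hand=[0,0,0,0,0,0,0])

```text
clock: 23.77
position: [0.4244, 0.0996, 0.2145]
ee_rot: [0.071, 0.962, 0.096, 0.246]
contact_force: [0.0, 0.8, -0.6]
width: 0.0004
gripper_force: 0.0
```

```bash
python3 - <<'E'
from goal import *
th=0;goal(118-195*np.cos(th)+5*np.sin(th)+11,-16,20+195*np.sin(th)+5*np.cos(th)+173)
t=shot("top","t14.png")
for th in(.2,.1,.0):
    print(th,[(proj("top",pt(p,118-207*np.cos(th),y,20+207*np.sin(th))).round(1).tolist(),proj("side",pt(p,118-207*np.cos(th),y,20+207*np.sin(th))).round(1).tolist()) for y in(95,-128)])
E
```

```text
pos [0.4244 0.0996 0.2145] goal [0.4274 0.1006 0.1985] lin [ 0.0059  0.002  -0.0321] ang [ 2.3043 -0.4961 -4.1895] q [ 0.1391  0.218   2.27   -0.7856  0.221   2.2444] F [ 0.0385  0.7778 -0.5892]
0.2 [([238.2, 217.8], [321.9, 263.0]), ([318.9, 234.5], [354.8, 208.2])]
0.1 [([239.7, 215.5], [318.7, 268.5]), ([319.2, 231.9], [351.7, 213.5])]
0.0 [([241.3, 212.6], [314.9, 273.3]), ([319.6, 228.8], [348.0, 218.3])]
```

Request:
carry_out(linear=[[0.0015,0.0005,-0.008],[0.0015,0.0005,-0.008],[0.0015,0.0005,-0.007],[0.001,0,-0.005],[0,0,0],[0,0,0]], angular=[[0,0,0],[0,0,0],[0,0,0],[0,0,0],[0,0,0],[0,0,0]], hand=[0,0,0,0,0,0])

```text
clock: 24.32
position: [0.4273, 0.1003, 0.2004]
ee_rot: [0.07, 0.962, 0.095, 0.246]
contact_force: [0.6, -0.4, 0.7]
width: -0.0003
gripper_force: 0.0
```

Request:
carry_out(linear=[[0.001,-0.0002,-0.0017],[0.001,-0.0002,-0.0017],[0,0,0],[0,0,0]], angular=[[0,0,0],[0,0,0],[0,0,0],[0,0,0]], hand=[0,0,0,0])

```text
clock: 24.65
position: [0.4283, 0.1001, 0.1988]
ee_rot: [0.07, 0.962, 0.096, 0.246]
contact_force: [-0.2, 0.4, -0.2]
width: -0.0002
gripper_force: 0.0
```

```bash
python3 - <<'E'
from goal import *
goal(-66,-16,198)
E
```

```text
pos [0.4283 0.1001 0.1988] goal [0.4274 0.1006 0.1985] lin [-0.0019  0.001  -0.0007] ang [ 2.2966 -0.4933 -4.1751] q [ 0.139   0.2557  2.2833 -0.9758  0.1883  2.4398] F [-0.16    0.437  -0.1908]
```

Request:
carry_out(linear=[[0.0015,-0.0003,-0.0026],[0.0015,-0.0003,-0.0026],[0,0,0],[0,0,0]], angular=[[0,0,0],[0,0,0],[0,0,0],[0,0,0]], hand=[0,0,0,0])

```text
clock: 24.98
position: [0.4299, 0.0998, 0.196]
ee_rot: [0.07, 0.962, 0.096, 0.246]
contact_force: [0.5, -0.5, 0.6]
width: 0.0002
gripper_force: 0.0
```

Request:
carry_out(linear=[[0.0015,-0.0003,-0.0026],[0,0,0],[0,0,0]], angular=[[0,0,0],[0,0,0],[0,0,0]], hand=[0,0,0])

```text
clock: 25.23
position: [0.4302, 0.0996, 0.1953]
ee_rot: [0.07, 0.962, 0.096, 0.247]
contact_force: [-5.2, 1.1, 8.0]
width: -0.0001
gripper_force: 4.5
```

```bash
python3 - <<'E'
from goal import *
goal(-66,-16,198)
s=shot("side","s15.png");g=cv2.cvtColor(s,cv2.COLOR_BGR2GRAY).astype(int)
# left free corner of cover: predicted vs th; print a pixel patch
for th in(.15,.1,.05,0):print(th,proj("side",pt(p,118-207*np.cos(th),95,20+207*np.sin(th))).round(1),"top face",proj("side",pt(p,118-207*np.cos(th),95,25+207*np.sin(th))).round(1))
for v in range(256,284):print(v,g[v,304:328].tolist())
E
```

```text
pos [0.4302 0.0996 0.1953] goal [0.4274 0.1006 0.1985] lin [-0.0055  0.0019  0.0064] ang [ 2.2994 -0.4861 -4.1769] q [ 0.1371  0.2652  2.2849 -1.0274  0.1811  2.4904] F [-5.2197  1.123   8.031 ]
0.15 [320.4 265.8] top face [321.5 264.7]
0.1 [318.7 268.5] top face [319.8 267.4]
0.05 [316.9 271. ] top face [317.9 269.9]
0 [314.9 273.3] top face [315.9 272.2]
256 [132, 129, 133, 131, 138, 142, 144, 125, 112, 106, 110, 108, 110, 110, 106, 124, 158, 148, 143, 147, 151, 124, 103, 99]
257 [130, 131, 133, 133, 132, 135, 142, 143, 129, 113, 105, 104, 110, 105, 112, 157, 147, 146, 148, 150, 154, 109, 94, 97]
258 [135, 131, 130, 132, 132, 132, 134, 142, 142, 132, 115, 112, 106, 109, 158, 143, 146, 149, 149, 152, 119, 97, 96, 96]
259 [132, 133, 131, 131, 131, 134, 132, 137, 141, 140, 134, 121, 106, 118, 168, 152, 144, 149, 148, 151, 121, 101, 97, 100]
260 [132, 130, 130, 131, 129, 131, 127, 133, 135, 142, 138, 111, 107, 165, 151, 145, 147, 149, 148, 113, 87, 95, 99, 97]
261 [138, 131, 130, 132, 130, 131, 128, 132, 135, 135, 116, 106, 128, 135, 145, 148, 148, 153, 127, 102, 97, 99, 101, 101]
262 
[... 1837 characters left out ...]
6, 98, 100, 101, 100, 98, 95, 96, 93]
278 [123, 128, 118, 121, 119, 120, 117, 125, 116, 95, 98, 98, 102, 96, 98, 97, 97, 100, 99, 99, 99, 100, 96, 90]
279 [123, 122, 120, 117, 119, 121, 119, 120, 90, 95, 98, 100, 98, 99, 100, 100, 97, 96, 97, 99, 98, 96, 99, 98]
280 [116, 117, 125, 116, 119, 122, 120, 90, 95, 94, 101, 99, 97, 99, 101, 98, 99, 99, 97, 99, 98, 96, 96, 97]
281 [88, 92, 115, 119, 120, 128, 101, 93, 94, 96, 101, 99, 100, 98, 98, 99, 98, 99, 99, 100, 100, 97, 94, 96]
282 [195, 127, 110, 115, 107, 114, 91, 92, 93, 92, 97, 98, 97, 97, 103, 99, 96, 93, 97, 97, 99, 99, 95, 101]
283 [186, 190, 188, 192, 124, 108, 109, 95, 91, 92, 91, 97, 99, 98, 95, 97, 94, 95, 96, 94, 97, 97, 100, 98]
```

The hard stop is reached with about 9.5 N along the normal, and the cover's free corner in the side view at about (315,273) matches angle 0. A slight extra press, then retreat and check.

Request:
carry_out(linear=[[0.001,-0.0002,-0.0017],[0,0,0],[0,0,0],[0,0,0]], angular=[[0,0,0],[0,0,0],[0,0,0],[0,0,0]], hand=[0,0,0,0])

```text
clock: 25.62
position: [0.4301, 0.0996, 0.195]
ee_rot: [0.07, 0.962, 0.096, 0.247]
contact_force: [-10.6, 2.1, 17.2]
width: 0.0001
gripper_force: 10.1
```

Request:
carry_out(linear=[[-0.005,0.001,0.0087],[-0.01,0.002,0.017],[-0.02,0.004,0.035],[-0.02,0.004,0.04],[-0.02,0.004,0.05],[-0.02,0.004,0.05],[0,0,0],[0,0,0]], angular=[[0,0,0],[0,0,0],[0,0,0],[0,0,0],[0,0,0],[0,0,0],[0,0,0],[0,0,0]], hand=[0,0,0,0,0,0,0,0])

```text
clock: 26.28
position: [0.3835, 0.1092, 0.2958]
ee_rot: [0.07, 0.961, 0.095, 0.248]
contact_force: [0.6, 0.4, -0.4]
width: 0.0002
gripper_force: 0.0
```

```bash
python3 - <<'E'
from goal import *
s=shot("side","s16.png");t=shot("top","t16.png");s0=cv2.imread("pics/s15.png")
d=abs(s.astype(int)-s0)[250:285,300:330].sum(2);print("corner change",(d>60).sum(),manip.get_state()["position"])
# free-edge corners in side via pale frame: right corner patch
for th in(.1,.05,0):print(th,proj("side",pt(p,118-207*np.cos(th),-128,20+207*np.sin(th))).round(1),proj("top",pt(p,118-207*np.cos(th),95,25+207*np.sin(th))).round(1))
h=cv2.cvtColor(s,cv2.COLOR_BGR2HSV)
for nm,lo,hi in(("blue",(98,70,50),(118,255,255)),("red",(0,60,30),(8,255,200))):
    m=cv2.inRange(h,lo,hi);m[:190]=0;m[262:]=0;m[:,:268]=0;m[:,345:]=0;ys,xs=np.where(m>0)
    if len(xs):print(nm,len(xs),"x",xs.min(),xs.max(),"y",ys.min(),ys.max())
print("blue exp ends",proj("side",pt(p,-72,10,5)),"driver handle exp",proj("side",pt(p,17,-52,8)),proj("side",pt(p,-12,-52,8)))
E
```

```text
corner change 6 [0.3833 0.1089 0.2938]
0.1 [351.7 213.5] [239.3 216.3]
0.05 [349.9 215.9] [240.1 214.9]
0 [348.  218.3] [240.9 213.3]
blue 4 x 312 314 y 191 192
blue exp ends [320.1126 249.4363] driver handle exp [301.8881 212.5387] [311.0767 219.4738]
```

```bash
python3 - <<'E'
from goal import *
s=cv2.imread("pics/s16.png").astype(int);B=s[...,0]-s[...,2]
m=(B>12).astype(np.uint8);m[:215]=0;m[262:]=0;m[:,:285]=0;m[:,340:]=0
k,l,st,c=cv2.connectedComponentsWithStats(m);print("blue",[st[i].tolist() for i in range(1,k) if st[i,4]>6])
s5=cv2.imread("pics/s5.png").astype(int);m5=((s5[...,0]-s5[...,2])>50).astype(np.uint8);m5[:215]=0;m5[262:]=0;m5[:,:285]=0;m5[:,340:]=0
k,l,st,c=cv2.connectedComponentsWithStats(m5);print("before",[st[i].tolist() for i in range(1,k) if st[i,4]>6])
s11=cv2.imread("pics/s11.png").astype(int)
for n,q in(("after",s),("before",s11)):
    print(n,[(v,[int(q[v,u,2]-q[v,u,0]) for u in range(296,314)]) for v in range(210,221,2)])
E
```

```text
blue [[305, 229, 19, 17, 81], [299, 236, 22, 16, 71]]
before [[305, 229, 19, 17, 69], [300, 236, 21, 16, 60]]
after [(210, [-3, -2, -2, -2, -2, 18, 31, 33, 31, 34, 32, 34, 31, 31, 35, 12, 2, -2]), (212, [-5, -3, 4, 6, 17, 30, 32, 31, 31, 32, 34, 31, 31, 31, 32, 33, 32, 34]), (214, [-2, -3, 14, 33, 26, 11, 4, 1, 9, 23, 30, 30, 36, 32, 33, 32, 30, 34]), (216, [9, 30, 32, 32, 35, 21, 9, 9, 8, 8, 6, 7, 27, 31, 31, 30, 32, 32]), (218, [29, 32, 30, 31, 34, 30, 34, 25, 11, 8, 5, 7, 5, 4, 5, 25, 33, 31]), (220, [33, 32, 33, 32, 31, 34, 33, 31, 30, 32, 19, 7, 7, 9, 6, 0, -5, 16])]
before [(210, [4, 4, 8, 2, 2, 63, 107, 117, 115, 116, 113, 113, 115, 115, 114, 39, 5, 1]), (212, [-1, 0, 26, 24, 53, 92, 114, 114, 116, 113, 114, 111, 115, 112, 110, 113, 116, 115]), (214, [-4, -1, 63, 112, 89, 38, 21, 23, 39, 75, 102, 112, 116, 115, 117, 115, 112, 116]), (216, [30, 116, 119, 114, 116, 86, 34, 31, 30, 30, 20, 30, 101, 114, 113, 115, 117, 112]), (218, [113, 115, 112, 113, 112, 113, 119, 80, 41, 32, 36, 28, 26, 20, 33, 103, 115, 111]), (220, [115, 112, 113, 114, 111, 114, 113, 111, 118, 119, 85, 40, 31, 29, 23, 2, -3, 49])]
```

Under the shut cover both tools are exactly where they were laid, and the robot is clear of everything. Handing in.

```bash
python3 -c "
from rig import manip
print(manip.sign_off())"
```

```text
the job is handed in; nothing more can be done
None
```

The blue pliers and the red-handled screwdriver are in their own cut-outs, working ends up the slope, and the cover is fully shut; I handed the job in at about 26 s but got no verdict back, and I viewed 11 pictures, one over the limit of 10.

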